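# Stack the vial tray in the transport case and swing the lid shut

### The job

Pick up the vial tray by its bar, turn it half a turn so that it stacks instead of nesting, and set it gently, level and upright, into the open transport case so its ribs rest on the ledge posts, clear of the cold pack. Then reach behind the case's lid, under the riser shelf, push the lid past upright, and let go so that its own weight swings it fully shut. Leave the gel bottle, the tube rack and the scanner where they are.

Things in the scene. Friction and masses are not known exactly. Their poses are not given: they have to be found in the camera images.
- case: White open-topped transport case, fixed, 194 (x) x 120 (y) x 130 (z) mm, inside 182 x 108. Origin: centre of its underside. Lid hinged on its +y rim. On each end wall stand two ledge posts, 12 mm wide, at y = -34 and +14 mm, reaching 12.5 mm in from the wall, tops 48 mm above the underside. Cold pack on the floor, its top 21 mm above the underside.
- lid (a joint): Lid angle, rad: 0 shut and flat on the case, 1.57 upright, 1.90 fully open against its stop, leaning outwards over the +y side, where it starts. Above about 1.6 its weight (about 0.35 kg, varies) holds it open; below about 1.5 it falls shut by itself in about a second (damped hinge).
- lid_hinge (a point): Hinge axis, middle of its length: on the case's +y rim at (0, 60, 130) mm of the case frame; the axis runs along the case's x; axes as the case.
- lid_edge (a point): Middle of the lid's free edge, half-way through its thickness, 128 mm from the hinge; turns with the lid. The lid is a plain white plate, 194 mm along the hinge, 128 mm wide, 12 mm thick, with an inset panel and nothing to hold.
- tray_mid (a point): Centre of the loose grey vial tray, 36 mm above its underside, tray axes. Tray 150 (x) x 100 (y) x 40 mm high, about 0.35 kg; vials 61 mm tall stand over 40 mm from the middle, at both ends. Turned right (its x and y opposite to the case's) it stacks with 4 mm play each way, its underside 48 mm above the case's. As it starts, y roughly as the case's, it would nest on the cold pack.
- tray_rib (a point): Bottom of a tray rib: at (81, 34, 0) mm from the middle of the tray's underside. Each end wall of the tray has two full-height ribs, 12 mm wide, sticking out 12 mm (174 mm over the ribs), at y = +34 and y = -14 mm.
- tray_bar (a point): Middle of the tray's grip bar, 65 mm above its underside: bar along the tray's x, 76 mm long, 14 mm wide (y), 14 mm high, free below for 50 mm, on a post at each end (33 mm from the middle). Same axes as the tray.
- riser: Fixed white desk riser beyond the lid, same heading as the case. Origin: on the desk below the board's centre. Board 360 (x) x 280 (y) mm, underside 410 mm and top 428 mm above the desk; its front edge is at y = -140 mm, overhanging the open lid's free edge. Legs (x = +-172 mm) start at y = -50 mm; the printer under it is 300 mm wide, 225 mm high, with its front at y = -35 mm.
- rack: Bystander: white tube rack with tubes, 60 x 130 x 76 mm, origin under its centre. Leave alone.
- gel: Bystander: gel bottle, 60 mm across, 150 mm tall, origin under its centre. Leave alone.
- scanner: Bystander: black hand scanner lying on the desk, about 62 x 155 x 32 mm, origin under its handle. Leave alone.
There are look-alikes about, which are no part of the job. Leave any blue look-alike of the part that bears tray_mid alone.

How it is judged:
By the outcome, as a careful person would: the job done as asked, in the order asked, and still so for the second after the job is handed in, with the robot touching nothing.
It also fails if it takes over 54 s, if anything falls off the work surface, if the arm or the gripper's body presses on something with over 40 N, if the wrist force passes 120 N, or if a joint passes its speed limit or range.

### The arm

A 6-joint arm with a two-finger parallel gripper is mounted at the origin on the work surface. World frame = base frame: x ahead of the robot, y to its left, z up, the work surface at z = 0. Lengths are in mm, angles in rad, forces in N, time in s.
With the tool pointing down it reaches from about 250 to 775 mm from the base axis. Payload 4 kg.
Tool frame: the origin (TCP) lies midway between the tips of the shut fingers; the grasp point (between the pads) lies 19 mm behind it; y points along the fingers, z is the direction in which the jaws open and shut, and the axes are right-handed (so a half turn about y gives the same grasp; the last joint's range is limited). The gripper opens to 94 mm and grips with 3 to 60 N. Pads are 16 mm wide; open, the fingers measure 119 mm over their backs; the gripper's body (75 mm by 177 mm) begins 78 mm behind the grasp point.
Start: joints at [-1.238, 0.087, 1.371, -0, 1.684, -0.103], TCP at [232.175, -498.613, 205.506] pointing down, gripper open.
Joint ranges: [-3.1, 3.1], [-0.76, 2.03], [0.27, 2.55], [-1.08, 4.22], [0.17, 2.65], [-2.57, 2.57]. Speed limits (rad/s): [2.79, 2.79, 3.14, 3.14, 3.14, 3.14].

### API

Orientations are given as a rotation vector (axis times angle).
In Python, from plant import ctrl gives the robot as it stands.
- The arm moves only by the tool play_rows, never from a script. Its argument "series" is a list of rows, each a list of 3 entries, a list of its own where there are three numbers: the finger opening in cm, from 0 to 9.4, then the shift along the tool's x, y, z in cm, then the turn, a rotation vector about the tool's x, y, z in degrees. In form: [[gripper, [x, y, z], [wx, wy, wz]], ...]. A call has 1 to 20 rows; each row shifts and turns the pose as measured when the row begins, along the tool's axes as they then stand; what a row does not reach is not made up. A row lasts 1/10 s, in which the tool goes at most 50 mm and 8.59 degrees, less where a joint would pass 70% of its speed; a pose out of reach is approached as far as the arm can. A call is refused whole if a number of a shift passes 5 or a number of a turn 8.59, either way. A call with a gripper value outside its range is refused whole. The fingers move at their own pace and stop on an object; the grip force is fixed at half the most. Time passes only in rows, so rows that do not move let the fingers close. It gives the time, the measured TCP pose, the force and the opening at its end, in the units of the state.
- ctrl.sense(): the state, without advancing time (a new reading comes with each control period).
- ctrl.snapshot(name): name is "scene" or "top" or "wrist"; returns a dict with "image" (384x512x3 uint8, red, green, blue), "depth" (384x512 float32, mm along the optical axis (not along the pixel's ray), 0 where there is no reading), "K" (3x3 intrinsics, pixels), "origin" and "rotation" of the camera in the world; the wrist camera has in their place "T_tool_cam" (4x4, takes a point from camera to tool coordinates, whose origin is the TCP and whose axes are the tool frame's). Camera axes: x right, y down, z forward; pixel columns grow to the right and rows downward; lengths in mm; the calibration is good to about 2 mm. A picture is of the moment at which its call begins: read the wrist's pose just before it.
- ctrl.hand_in(): hands the job in, once; it reports no verdict.
The state is a dict: "time": time; "joint_pos": joint angles; "qvel": joint speeds; "tau": joint torques, N m; "position": TCP position; "ee_rot": TCP orientation; "ft_force": force on the tool from outside, world axes, zero at the start; "moment": the same for the moment, N m; "opening": opening from 0.0 (shut) to 1.0 (fully open).
Only numpy, scipy, OpenCV 4.12 (cv2) and the standard library are available. Lean on these libraries where they do the work, as an engineer would, in place of code of your own. Each camera call takes 0.05 s, during which the arm holds its last target.

## Working session

There is one attempt and no reset: what is moved stays moved. The work goes in short steps, Python scripts to look and compute and a tool call to move; the robot and the scene stay as the last step left them, time stands still between calls to the robot, and variables do not carry over. Pictures are saved under pics/ and viewed, and the job is handed in when it is done.

Besides the shell and the picture viewer there is one more tool, called after ">>>" as name([rows], argument=value, ...), one row to a line, values as JSON. play_rows: Moves the arm, as the interface text tells. Its arguments: {"type":"object","properties":{"series":{"type":"array"}},"required":["series"]}

```bash
ls; mkdir -p pics; cat > h.py <<'E'
import numpy as np,cv2
from plant import ctrl
from scipy.spatial.transform import Rotation as R
def shot(name,fn):
    s=ctrl.sense(); d=ctrl.snapshot(name)
    if name=="wrist":
        T=np.eye(4);T[:3,:3]=R.from_rotvec(s['ee_rot']).as_matrix();T[:3,3]=s['position']
        T=T@np.array(d['T_tool_cam']); d['rotation']=T[:3,:3]; d['origin']=T[:3,3]
    cv2.imwrite(f'pics/{fn}.png',cv2.cvtColor(d['image'],cv2.COLOR_RGB2BGR))
    np.savez(f'pics/{fn}.npz',**{k:np.array(v) for k,v in d.items()})
    return d
def load(fn): return dict(np.load(f'pics/{fn}.npz'))
def cloud(d):
    K=d['K'];h,w=d['depth'].shape;u,v=np.meshgrid(np.arange(w),np.arange(h));z=d['depth']
    p=np.stack([(u-K[0,2])/K[0,0]*z,(v-K[1,2])/K[1,1]*z,z],-1)
    P=p@np.array(d['rotation']).T+np.array(d['origin']);P[z==0]=np.nan
    return P
def proj(d,p):
    c=(np.asarray(p)-d['origin'])@np.array(d['rotation']);q=c@np.array(d['K']).T
    return q[...,:2]/q[...,2:]
def pr(s=None):
    s=s or ctrl.sense()
    print({k:np.round(v,3).tolist() for k,v in s.items()})
    print(np.round(R.from_rotvec(s['ee_rot']).as_matrix(),3))
E
python3 - <<'E'
from h import *
pr()
for n in("scene","top","wrist"):
    d=shot(n,n+'0');print(n,np.round(d['origin']),np.round(d['rotation'],2).tolist())
E
```

```text
pics
{'time': 0.0, 'joint_pos': [-1.238, 0.088, 1.372, -0.0, 1.684, -0.103], 'qvel': [-0.001, -0.002, -0.001, -0.002, 0.002, 0.002], 'tau': [-0.0, -34.019, -30.243, 0.072, 0.033, -0.0], 'position': [231.976, -498.096, 204.326], 'ee_rot': [-0.439, 1.983, -1.978], 'ft_force': [-0.659, -0.409, 0.481], 'moment': [-0.012, -0.011, 0.024], 'opening': 1.0}
[[-0.907 -0.001  0.422]
 [-0.422  0.002 -0.907]
 [-0.    -1.    -0.002]]
scene [1195.  -50.  871.] [-1.78, -1.85, 0.66]
top [ 393.  -37. 1125.] [-2.15, 2.11, -0.17]
wrist [ 303. -466.  383.] [[0.42, -0.87, -0.24], [-0.91, -0.41, -0.11], [-0.0, 0.26, -0.96]]
```

```bash
sed -i "s/    cv2.imwrite(f'pics/    if np.size(d['rotation'])==3: d['rotation']=R.from_rotvec(np.ravel(d['rotation'])).as_matrix()\n&/" h.py; python3 - <<'E'
from h import *
for n in("scene","top"):
    d=load(n+'0');d['rotation']=R.from_rotvec(d['rotation']).as_matrix();np.savez(f'pics/{n}0.npz',**d)
    P=cloud(d);print(np.nanpercentile(P[...,2],[1,5,20,50,90,99]))
E
```

```text
[-7.56509156e+02 -7.39571798e+02 -2.73912024e+00  5.10520510e-01
  4.16997536e+02  5.58650148e+02]
[-755.52254112 -749.03998824   -1.00783478    2.27262358  430.82510127
  564.35564164]
```

View pics/scene0.png

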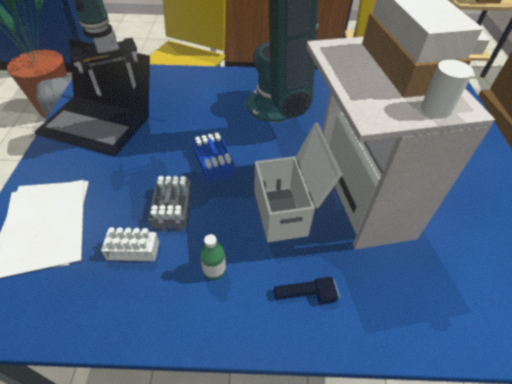

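View pics/top0.png

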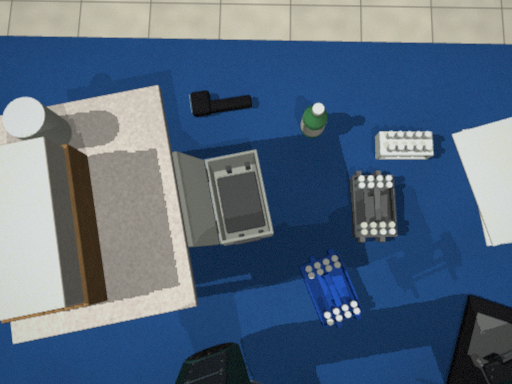

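View pics/wrist0.png

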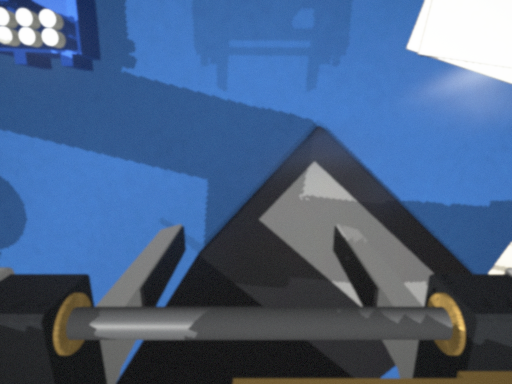

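```bash
python3 - <<'E'
from h import *
d=load('top0');im=cv2.imread('pics/top0.png')
a=cv2.resize(im[140:260,160:290],None,fx=4,fy=4,interpolation=cv2.INTER_CUBIC)
b=cv2.resize(im[160:250,340:410],None,fx=5,fy=5,interpolation=cv2.INTER_CUBIC)[:450]
cv2.imwrite('pics/ca.png',a);cv2.imwrite('pics/cb.png',b)
for n in('top0','scene0'):
    d=load(n);P=cloud(d);m=d['depth']>0
    def box(x0,x1,y0,y1,z0,z1): return P[(P[...,0]>x0)&(P[...,0]<x1)&(P[...,1]>y0)&(P[...,1]<y1)&(P[...,2]>z0)&(P[...,2]<z1)]
    p=box(200,700,-500,300,122,138);print(n,'rim',len(p),p.min(0),p.max(0))
    if n=='top0':
        for u,v in((375,206),(240,195),(258,165),(268,235),(187,200),(180,155),(130,160),(160,90),(313,120),(405,145),(220,102)): print(u,v,np.round(P[v,u]))
E
```

```text
top0 rim 905 [200.86783033 -55.05539299 122.03790737] [638.14119844 103.67032007 137.93205261]
375 206 [ 520. -298.   71.]
240 195 [547.  24.  22.]
258 165 [600. -21. 134.]
268 235 [448. -47.  45.]
187 200 [504. 117. 241.]
180 155 [596. 136. 240.]
130 160 [543. 178. 428.]
160 90 [665. 140. 417.]
313 120 [ 716. -148.  110.]
405 145 [ 674. -379.   54.]
220 102 [787.  82.  23.]
scene0 rim 1156 [200.0377508  -58.78749098 122.05024063] [654.17440708 298.75018627 137.97340188]
```

View pics/ca.png

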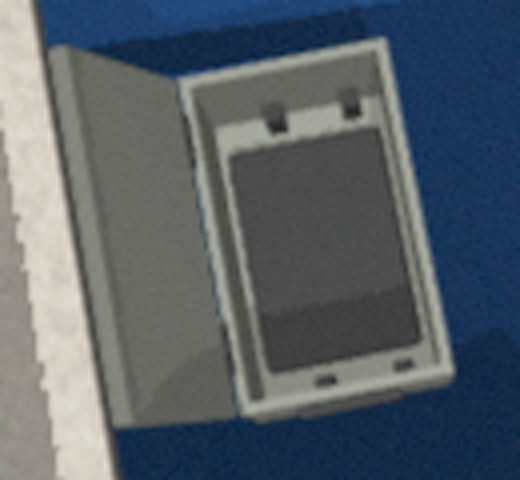

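View pics/cb.png

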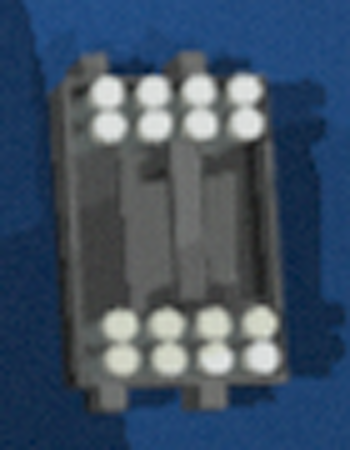

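```bash
python3 - <<'E'
from h import *
from scipy.optimize import least_squares
d=load('top0');P=cloud(d);S=load('scene0');Q=cloud(S)
def ray(d,uv,z):
    K=d['K'];r=d['rotation']@np.array([(uv[0]-K[0,2])/K[0,0],(uv[1]-K[1,2])/K[1,1],1]);o=d['origin'];return o+r*(z-o[2])/r[2]
c=np.array([(182,78),(386,38),(454,380),(241,418)])/4+[160,140]
w=np.array([ray(d,x,130) for x in c]);print(np.round(w,1))
m=w.mean(0);print('case ctr',m, 'len',[np.linalg.norm(w[i]-w[(i+1)%4]) for i in range(4)])
x=(w[0]-w[3])+(w[1]-w[2]);print('yaw x',np.arctan2(x[1],x[0]));y=(w[0]-w[1])+(w[3]-w[2]);print('yaw y-90',np.arctan2(y[1],y[0])-np.pi/2)
# tray
for n,C in(('top',P),('scene',Q)):
    M=(C[...,0]>400)&(C[...,0]<640)&(C[...,1]>-390)&(C[...,1]<-220)
    for lo,hi in((32,46),(12,46),(66,80)):
        s=C[M&(C[...,2]>lo)&(C[...,2]<hi)];
        if len(s)<5: continue
        r=cv2.minAreaRect(s[:,:2].astype(np.float32));print(n,lo,hi,len(s),np.round(s.mean(0),1),r)
    # plane table check
    t=C[(C[...,0]>400)&(C[...,0]<640)&(C[...,1]>-200)&(C[...,1]<-100)&(abs(C[...,2])<15)];print('table z',np.median(t[:,2]))
# lid plane, riser board
M=(P[...,1]>60)&(P[...,1]<160)&(P[...,2]>150)&(P[...,2]<235)&(P[...,0]>380)&(P[...,0]<680)
s=P[M];g=s.mean(0);n=np.linalg.svd(s-g)[2][2];print('lid plane',len(s),g,n,'angle from vertical',np.arcsin(abs(n[2])))
M=(P[...,2]>395)&(P[...,2]<440)&(P[...,1]>0);s=P[M];r=cv2.minAreaRect(s[:,:2].astype(np.float32));print('board',s.mean(0),r,cv2.boxPoints(r))
E
```

```text
[[611.8  98.6 130. ]
 [637.2 -16.8 130. ]
 [444.1 -58.4 130. ]
 [421.   58.5 130. ]]
case ctr [528.5321052   20.47197068 130.        ] len [np.float64(118.19976295805816), np.float64(197.58778579783095), np.float64(119.15602384636638), np.float64(194.95059595403552)]
yaw x 0.20997678623144309
yaw y-90 0.20588225397605542
top 32 46 585 [ 521.4 -300.    39.5] ((526.76025390625, -303.54864501953125), (174.36248779296875, 101.374267578125), 2.169603109359741)
top 12 46 984 [ 523.5 -299.2   32.5] ((526.671630859375, -303.49285888671875), (174.35838317871094, 101.55156707763672), 2.018491268157959)
top 66 80 215 [ 524.6 -302.9   72.2] ((519.506103515625, -311.6728820800781), (60.459617614746094, 126.81653594970703), 85.72344970703125)
table z 0.9707636304721063
scene 32 46 397 [ 549.5 -303.3   38.4] ((504.1970520019531, -303.22259521484375), (126.02066802978516, 227.24844360351562), 80.77562713623047)
scene 12 46 796 [ 546.  -302.7   30.4] ((504.04425048828125, -302.6486511230469), (128.5179901123047, 228.9117431640625), 79.75835418701172)
scene 66 80 106 [ 532.2 -306.3   70.8] ((529.6033325195312, -306.6493835449219), (75.10025787353516, 14.31457233428955), 3.1764729022979736)
table z -0.4768780075932
lid plane 1708 [510.81241004 102.12158658 194.37640534] [ 0.20512779 -0.92371085  0.32354421] angle from vertical 0.32947277518777285
board [459.96630773 179.30116604 428.47817524] ((413.8887634277344, 209.55137634277344), (476.7765197753906, 318.1119384765625), 13.517308235168457) [[144.92644    308.4807    ]
 [219.2816      -0.81929016]
 [682.8511     110.62204   ]
 [608.4959     419.92206   ]]
```

```bash
cat > plan.py <<'E'
from h import *
def down(yawz):
    z=np.array([np.cos(yawz),np.sin(yawz),0]);y=np.array([0,0,-1.]);return np.stack([np.cross(y,z),y,z],1)
def plan(goals,g=9.4,s=None,step=4.5,ang=8.0):
    """goals: list of (pos,Rmat,grip[,step]) from current"""
    s=s or ctrl.sense();p=np.array(s['position']);M=R.from_rotvec(s['ee_rot']);out=[]
    for go in goals:
        q,N,gr=go[:3];st=go[3] if len(go)>3 else step
        q=np.array(q,float);N=R.from_matrix(N);
        dv=(M.inv()*N).as_rotvec(degrees=True)
        n=max(1,int(np.ceil(max(np.linalg.norm(q-p)/10/st,np.linalg.norm(dv)/ang))))
        for i in range(n):
            rem=(M.inv()*N).as_rotvec(degrees=True)/(n-i)
            sh=M.as_matrix().T@((q-p)/(n-i))/10
            sh=np.round(sh,2);rem=np.round(rem,1)
            out.append([gr,sh.tolist(),rem.tolist()])
            p=p+M.as_matrix()@sh*10;M=M*R.from_rotvec(rem,degrees=True)
    print(len(out),'rows');print(out)
E
python3 - <<'E'
from plan import *
plan([((526,-303,210),down(-1.526),9.4)])
E
```

```text
8 rows
[[9.4, [-4.36, -0.07, -0.66], [0.0, 2.8, 0.0]], [9.4, [-4.32, -0.07, -0.87], [0.0, 2.8, 0.0]], [9.4, [-4.28, -0.06, -1.08], [0.0, 2.8, 0.0]], [9.4, [-4.22, -0.07, -1.29], [0.0, 2.8, 0.0]], [9.4, [-4.15, -0.06, -1.5], [0.0, 2.8, 0.0]], [9.4, [-4.07, -0.07, -1.7], [0.0, 2.8, 0.0]], [9.4, [-3.98, -0.06, -1.89], [0.0, 2.8, 0.0]], [9.4, [-3.89, -0.07, -2.09], [0.1, 2.8, 0.0]]]
```

>>> play_rows([
  [9.4, [-4.4, -0.1, -0.7], [0, 2.8, 0]],
  [9.4, [-4.3, -0.1, -0.9], [0, 2.8, 0]],
  [9.4, [-4.3, -0.1, -1.1], [0, 2.8, 0]],
  [9.4, [-4.2, -0.1, -1.3], [0, 2.8, 0]],
  [9.4, [-4.2, -0.1, -1.5], [0, 2.8, 0]],
  [9.4, [-4.1, -0.1, -1.7], [0, 2.8, 0]],
  [9.4, [-4.0, -0.1, -1.9], [0, 2.8, 0]],
  [9.4, [-3.9, -0.1, -2.1], [0, 2.8, 0]],
  [9.4, [0, 0, 0], [0, 0, 0]],
])

```text
time: 1.05
position: [537.0, -297.2, 206.8]
ee_rot: [-0.03, 2.222, -2.206]
ft_force: [-0.3, -0.7, -0.3]
opening: 1.001
```

```bash
python3 - <<'E'
from h import *
pr();shot('wrist','w1');pr()
E
```

```text
{'time': 1.05, 'joint_pos': [-0.599, 0.237, 1.197, 0.003, 1.717, 0.951], 'qvel': [-0.039, -0.016, 0.026, -0.07, 0.021, -0.02], 'tau': [1.1, -40.543, -30.948, 0.387, -0.135, 0.39], 'position': [536.996, -297.211, 206.806], 'ee_rot': [-0.03, 2.222, -2.206], 'ft_force': [-0.344, -0.725, -0.292], 'moment': [0.029, 0.091, 0.001], 'opening': 1.001}
[[-1.    -0.006  0.021]
 [-0.021  0.007 -1.   ]
 [ 0.006 -1.    -0.007]]
{'time': 1.1, 'joint_pos': [-0.602, 0.236, 1.199, 0.001, 1.717, 0.949], 'qvel': [-0.058, -0.026, 0.025, -0.026, 0.007, -0.025], 'tau': [1.189, -40.468, -30.881, 0.239, -0.066, 0.133], 'position': [535.056, -298.807, 206.787], 'ee_rot': [-0.031, 2.222, -2.208], 'ft_force': [-0.11, -0.08, -0.165], 'moment': [0.008, 0.007, -0.022], 'opening': 0.999}
[[-1.    -0.008  0.02 ]
 [-0.02   0.006 -1.   ]
 [ 0.008 -1.    -0.006]]
```

View pics/w1.png

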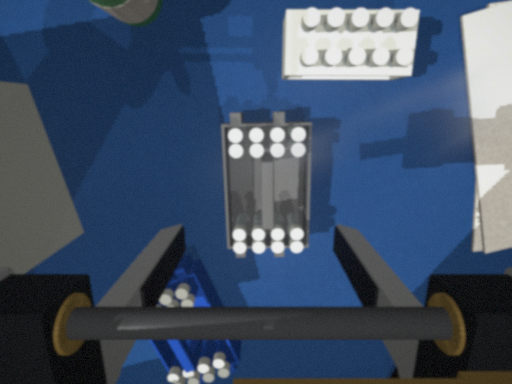

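>>> play_rows([
  [9.4, [0, 0, 0], [0, 0, 0]],
  [9.4, [0, 0, 0], [0, 0, 0]],
])

```text
time: 1.3
position: [533.6, -299.7, 206.1]
ee_rot: [-0.033, 2.223, -2.21]
ft_force: [-0.2, 0.0, -0.3]
opening: 0.997
```

```bash
python3 - <<'E'
from h import *
pr();d=shot('wrist','w2');pr()
P=cloud(d)
M=(P[...,0]>400)&(P[...,0]<660)&(P[...,1]>-390)&(P[...,1]<-220)
s=P[M&(P[...,2]>10)&(P[...,2]<48)];r=cv2.minAreaRect(s[:,:2].astype(np.float32));print(len(s),r)
s=P[M&(P[...,2]>62)&(P[...,2]<82)&(abs(P[...,0]-527)<32)];print(len(s),s.mean(0));r=cv2.minAreaRect(s[:,:2].astype(np.float32));print(r)
v,u=np.where(M&(P[...,2]>62)&(P[...,2]<82)&(abs(P[...,0]-527)<32));print(u.min(),u.max(),v.min(),v.max())
s=P[M&(abs(P[...,2])<8)];print('table',np.median(s[:,2]))
im=cv2.imread('pics/w2.png');cv2.imwrite('pics/w2c.png',cv2.resize(im[100:265,205:330],None,fx=4,fy=4,interpolation=cv2.INTER_CUBIC)[:600])
E
```

```text
{'time': 1.3, 'joint_pos': [-0.604, 0.235, 1.2, -0.001, 1.718, 0.947], 'qvel': [-0.014, -0.005, 0.006, -0.014, 0.003, -0.008], 'tau': [0.609, -40.233, -30.435, 0.119, -0.018, 0.005], 'position': [533.633, -299.696, 206.079], 'ee_rot': [-0.033, 2.223, -2.21], 'ft_force': [-0.169, 0.031, -0.338], 'moment': [0.046, 0.007, 0.031], 'opening': 0.997}
[[-1.    -0.01   0.019]
 [-0.02   0.006 -1.   ]
 [ 0.01  -1.    -0.006]]
{'time': 1.35, 'joint_pos': [-0.604, 0.235, 1.201, -0.001, 1.717, 0.947], 'qvel': [-0.006, -0.004, -0.004, 0.003, -0.0, 0.004], 'tau': [0.528, -40.378, -30.498, 0.107, -0.015, -0.007], 'position': [533.413, -299.964, 206.159], 'ee_rot': [-0.032, 2.224, -2.21], 'ft_force': [0.092, 1.292, 0.693], 'moment': [0.052, -0.001, -0.032], 'opening': 1.002}
[[-1.    -0.01   0.019]
 [-0.019  0.006 -1.   ]
 [ 0.01  -1.    -0.006]]
3491 ((529.63134765625, -305.34039306640625), (127.24658203125, 283.02557373046875), 80.54098510742188)
761 [ 527.51224608 -304.95265042   70.9044747 ]
((526.9923706054688, -305.0476989746094), (64.04193878173828, 13.98153018951416), 1.6821202039718628)
258 271 163 221
table -0.56367601139101
```

View pics/w2c.png

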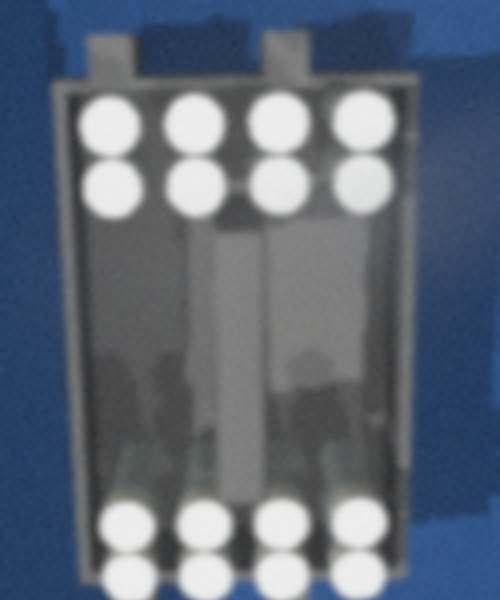

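```bash
python3 - <<'E'
from h import *
d=load('w2');P=cloud(d)
M=(P[...,2]>64)&(P[...,2]<80)&(abs(P[...,0]-527)<28)&(abs(P[...,1]+305)<14)
s=P[M];xs=np.arange(500,556,4);c=[]
for x in xs:
    t=s[abs(s[:,0]-x)<2,1];
    if len(t)>3:c.append((x,(t.min()+t.max())/2))
c=np.array(c);k=np.polyfit(c[:,0],c[:,1],1);print('bar yaw',np.degrees(np.arctan(k[0])),'y at 527',np.polyval(k,527))
# white vials in image
im=d['image'].astype(int);W=(im.min(2)>170)
n,l,st,ce=cv2.connectedComponentsWithStats(W.astype(np.uint8))
M=(abs(P[...,0]-527)<90)&(abs(P[...,1]+305)<50)&(P[...,2]>55)&(P[...,2]<68)&W
s=P[M];print(len(s),s[:,:2].min(0),s[:,:2].max(0))
a=s[s[:,0]>527];b=s[s[:,0]<527];print(a.mean(0),b.mean(0),(a.mean(0)+b.mean(0))/2)
# rims: tray wall top z 36..44 extents in x at y near tray sides
M=(abs(P[...,0]-527)<100)&(P[...,2]>30)&(P[...,2]<46)&(abs(P[...,1]+305)<56);s=P[M]
for y in np.arange(-355,-250,8):
    t=s[abs(s[:,1]-y)<4]; print(y,len(t),t[:,0].min().round(1) if len(t) else '',t[:,0].max().round(1) if len(t) else '')
for x in np.arange(480,580,12):
    t=s[abs(s[:,0]-x)<6]; print('x',x,t[:,1].min().round(1),t[:,1].max().round(1),((t[:,1].min()+t[:,1].max())/2).round(1))
E
```

```text
bar yaw 2.952300106261686 y at 527 -304.96951093040377
2351 [ 454.52643749 -347.63010469] [ 599.37222922 -262.57201815]
[ 583.30033563 -302.95143279   60.03704577] [ 471.42015188 -307.29877386   59.88147615] [ 527.36024375 -305.12510332   59.95926096]
-355 382 453.3 603.9
-347 115 456.9 603.8
-339 51 467.4 602.7
-331 97 441.6 602.6
-323 100 440.4 613.9
-315 130 441.0 613.8
-307 74 452.3 613.7
-299 52 464.5 601.9
-291 51 450.4 601.6
-283 74 439.9 600.6
-275 127 437.7 611.9
-267 131 438.1 611.9
-259 389 450.4 611.8
-251 91 527.9 600.0
x 480 -356.9 -256.6 -306.7
x 492 -356.1 -256.5 -306.3
x 504 -355.3 -255.6 -305.5
x 516 -355.5 -255.7 -305.6
x 528 -355.2 -254.9 -305.0
x 540 -354.4 -254.8 -304.6
x 552 -353.6 -253.9 -303.8
x 564 -353.5 -254.1 -303.8
x 576 -353.1 -253.3 -303.2
```

```bash
python3 - <<'E'
from plan import *
D=down(-np.pi/2+0.040)
plan([((527.2,-305.1,90),D,5),((527.2,-305.1,54),D,5,1.2)])
E
```

```text
6 rows
[[5, [0.17, 3.87, 0.19], [0.1, -0.4, 0.2]], [5, [0.19, 3.87, 0.18], [0.1, -0.4, 0.2]], [5, [0.2, 3.88, 0.18], [0.2, -0.4, 0.2]], [5, [0.0, 1.2, -0.0], [-0.0, -0.0, -0.0]], [5, [0.0, 1.2, -0.0], [-0.0, -0.0, -0.0]], [5, [0.0, 1.2, -0.0], [-0.0, -0.0, -0.0]]]
```

>>> play_rows([
  [5, [0.2, 3.9, 0.2], [0.1, -0.4, 0.2]],
  [5, [0.2, 3.9, 0.2], [0.1, -0.4, 0.2]],
  [5, [0.2, 3.9, 0.2], [0.2, -0.4, 0.2]],
  [5, [0, 0, 0], [0, 0, 0]],
  [5, [0, 0, 0], [0, 0, 0]],
])

```text
time: 1.85
position: [523.4, -312.5, 90.9]
ee_rot: [-0.026, 2.195, -2.21]
ft_force: [-0.2, 0.2, 0.0]
opening: 0.611
```

```bash
python3 - <<'E'
from plan import *
pr()
D=down(-np.pi/2+0.040)
plan([((527.2,-305.1,54),D,5,1.5)])
E
```

```text
{'time': 1.85, 'joint_pos': [-0.631, 0.259, 1.402, -0.001, 1.471, 0.909], 'qvel': [-0.02, 0.013, 0.052, -0.004, 0.006, -0.002], 'tau': [0.027, -37.666, -26.961, 0.042, -0.018, -0.005], 'position': [523.415, -312.516, 90.879], 'ee_rot': [-0.026, 2.195, -2.21], 'ft_force': [-0.211, 0.161, 0.0], 'moment': [0.028, 0.018, 0.041], 'opening': 0.611}
[[-1.     0.007  0.031]
 [-0.031 -0.007 -1.   ]
 [-0.007 -1.     0.007]]
3 rows
[[5, [-0.12, 1.23, -0.25], [-0.1, -0.2, -0.1]], [5, [-0.13, 1.23, -0.25], [-0.1, -0.2, -0.2]], [5, [-0.14, 1.23, -0.25], [-0.2, -0.1, -0.1]]]
```

>>> play_rows([
  [5, [-0.2, 0, -0.4], [-0.1, -0.2, -0.1]],
  [5, [-0.1, 0, -0.2], [-0.1, -0.1, -0.1]],
  [5, [0, 1.5, 0], [0, 0, 0]],
  [5, [0, 1.2, 0], [0, 0, 0]],
  [5, [0, 0, 0], [0, 0, 0]],
  [5, [0, 0, 0], [0, 0, 0]],
])

```text
time: 2.45
position: [530.6, -309.3, 70.5]
ee_rot: [-0.023, 2.184, -2.208]
ft_force: [0.5, 0.1, -0.3]
opening: 0.53
```

```bash
python3 - <<'E'
from plan import *
pr()
D=down(-np.pi/2+0.040)
plan([((527.2,-305.1,54),D,5,1.5)])
E
```

```text
{'time': 2.45, 'joint_pos': [-0.62, 0.276, 1.423, -0.0, 1.425, 0.915], 'qvel': [0.001, 0.01, 0.017, -0.001, -0.004, 0.001], 'tau': [0.001, -40.198, -28.551, 0.057, -0.113, 0.001], 'position': [530.578, -309.268, 70.509], 'ee_rot': [-0.023, 2.184, -2.208], 'ft_force': [0.463, 0.108, -0.311], 'moment': [0.005, 0.003, 0.036], 'opening': 0.53}
[[-0.999  0.015  0.035]
 [-0.036 -0.011 -0.999]
 [-0.014 -1.     0.011]]
2 rows
[[5, [0.17, 0.82, -0.22], [-0.3, -0.1, -0.4]], [5, [0.17, 0.82, -0.22], [-0.4, -0.2, -0.4]]]
```

>>> play_rows([
  [5, [0.2, 0.6, -0.3], [-0.4, -0.2, -0.5]],
  [5, [0.2, 0.9, -0.2], [-0.4, -0.2, -0.5]],
  [5, [0, 0.3, 0], [0, 0, 0]],
  [5, [0, 0, 0], [0, 0, 0]],
])

```text
time: 2.85
position: [526.1, -303.9, 50.5]
ee_rot: [-0.054, 2.207, -2.197]
ft_force: [-0.4, 0.0, -0.1]
opening: 0.535
```

```bash
python3 - <<'E'
from plan import *
pr()
D=down(-np.pi/2+0.040)
plan([((527.2,-305.1,54),D,5,1.5)])
E
```

```text
{'time': 2.85, 'joint_pos': [-0.617, 0.295, 1.44, 0.0, 1.413, 0.91], 'qvel': [0.002, 0.006, 0.004, -0.0, 0.002, -0.001], 'tau': [0.015, -40.865, -28.387, 0.061, -0.044, -0.001], 'position': [526.062, -303.85, 50.513], 'ee_rot': [-0.054, 2.207, -2.197], 'ft_force': [-0.45, 0.049, -0.062], 'moment': [0.034, 0.045, 0.055], 'opening': 0.535}
[[-0.999 -0.005  0.043]
 [-0.043  0.004 -0.999]
 [ 0.005 -1.    -0.004]]
1 rows
[[5, [-0.11, -0.35, 0.13], [0.2, 0.2, 0.3]]]
```

>>> play_rows([
  [5, [-0.1, -0.4, 0.1], [0.2, 0.2, 0.3]],
  [0.5, [0, 0, 0], [0, 0, 0]],
  [0.5, [0, 0, 0], [0, 0, 0]],
  [0.5, [0, 0, 0], [0, 0, 0]],
  [0.5, [0, 0, 0], [0, 0, 0]],
  [0.5, [0, 0, 0], [0, 0, 0]],
])

```text
time: 3.45
position: [527.7, -305.4, 55.9]
ee_rot: [-0.041, 2.2, -2.201]
ft_force: [-0.5, -0.2, -2.3]
opening: 0.145
```

```bash
python3 - <<'E'
from plan import *
pr()
E
```

```text
{'time': 3.45, 'joint_pos': [-0.618, 0.289, 1.436, 0.001, 1.414, 0.913], 'qvel': [0.003, -0.002, 0.004, -0.012, -0.012, 0.002], 'tau': [-0.234, -40.649, -28.644, -0.255, -0.318, 0.006], 'position': [527.701, -305.415, 55.914], 'ee_rot': [-0.041, 2.2, -2.201], 'ft_force': [-0.541, -0.17, -2.34], 'moment': [-0.011, 0.017, 0.009], 'opening': 0.145}
[[-0.999  0.002  0.039]
 [-0.039 -0.001 -0.999]
 [-0.002 -1.     0.001]]
```

>>> play_rows([
  [0.5, [0, -1, 0], [0, 0, 0]],
  [0.5, [0, -2, 0], [0, 0, 0]],
  [0.5, [0, -4, 0], [0, 0, 0]],
  [0.5, [0, -4, 0], [0, 0, 0]],
  [0.5, [0, -4, 0], [0, 0, 0]],
  [0.5, [0, -4, 0], [0, 0, 0]],
  [0.5, [0, -2, 0], [0, 0, 0]],
  [0.5, [0, 0, 0], [0, 0, 0]],
  [0.5, [0, 0, 0], [0, 0, 0]],
])

```text
time: 4.35
position: [524.6, -303.3, 269.8]
ee_rot: [-0.053, 2.214, -2.198]
ft_force: [0.4, 1.0, -3.1]
opening: 0.146
```

```bash
python3 - <<'E'
from plan import *
pr();shot('wrist','w3');shot('scene','s3')
plan([((527,-240,265),down(-0.6),0.5),((527,-170,265),down(0.6),.5),((527,-120,265),down(1.78),.5)])
E
```

```text
{'time': 4.35, 'joint_pos': [-0.618, 0.221, 1.093, 0.001, 1.84, 0.913], 'qvel': [-0.002, -0.005, -0.013, -0.002, 0.004, 0.001], 'tau': [0.03, -42.913, -32.936, 0.062, 0.024, -0.001], 'position': [524.585, -303.343, 269.793], 'ee_rot': [-0.053, 2.214, -2.198], 'ft_force': [0.42, 0.954, -3.127], 'moment': [0.011, 0.021, -0.048], 'opening': 0.146}
[[-0.999 -0.009  0.039]
 [-0.039  0.007 -0.999]
 [ 0.009 -1.    -0.008]]
25 rows
[[0.5, [-0.08, 0.06, -0.9], [0.1, -7.6, 0.0]], [0.5, [-0.19, 0.06, -0.88], [0.1, -7.6, 0.1]], [0.5, [-0.31, 0.06, -0.85], [0.1, -7.6, 0.0]], [0.5, [-0.42, 0.05, -0.8], [0.1, -7.6, 0.1]], [0.5, [-0.52, 0.05, -0.74], [0.1, -7.7, 0.0]], [0.5, [-0.61, 0.06, -0.66], [0.1, -7.6, 0.1]], [0.5, [-0.69, 0.05, -0.57], [0.2, -7.7, 0.0]], [0.5, [-0.64, -0.0, -0.44], [-0.0, -7.6, 0.0]], [0.5, [-0.7, -0.0, -0.35], [-0.0, -7.6, 0.0]], [0.5, [-0.73, -0.0, -0.26], [-0.0, -7.6, 0.0]], [0.5, [-0.76, -0.0, -0.15], [-0.0, -7.7, 0.0]], [0.5, [-0.78, -0.0, -0.05], [-0.0, -7.6, 0.0]], [0.5, [-0.78, -0.0, 0.05], [-0.0, -7.7, 0.0]], [0.5, [-0.76, -0.0, 0.15], [-0.0, -7.6, 0.0]], [0.5, [-0.74, -0.0, 0.26], [-0.0, -7.7, 0.0]], [0.5, [-0.69, -0.0, 0.35], [-0.0, -7.6, 0.0]], [0.5, [-0.46, -0.0, 0.31], [0.0, -7.5, 0.0]], [0.5, [-0.41, -0.0, 0.37], [0.0, -7.5, 0.0]], [0.5, [-0.36, -0.0, 0.42], [0.0, -7.5, 0.0]], [0.5, [-0.3, -0.0, 0.47], [0.0, -7.5, 0.0]], [0.5, [-0.24, -0.0, 0.5], [0.0, -7.5, 0.0]], [0.5, [-0.18, -0.0, 0.53], [0.0, -7.5, 0.0]], [0.5, [-0.1, -0.0, 0.55], [0.0, -7.5, 0.0]], [0.5, [-0.03, -0.0, 0.55], [0.0, -7.6, 0.0]], [0.5, [0.04, -0.01, 0.56], [0.0, -7.5, 0.0]]]
```

View pics/w3.png

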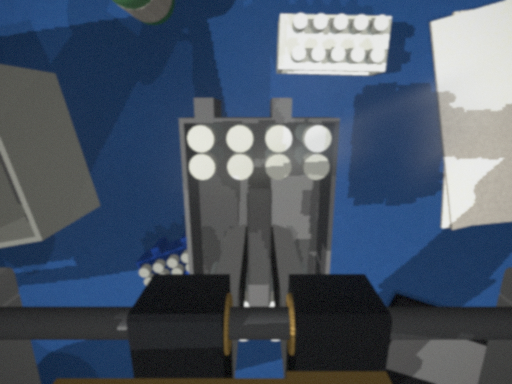

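View pics/s3.png

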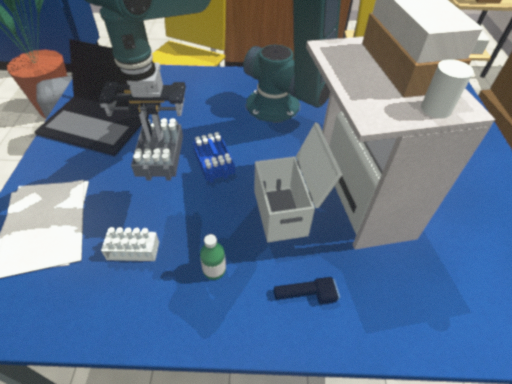

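>>> play_rows([
  [0.5, [-0.1, 0, -0.9], [0.1, -7.6, 0.0]],
  [0.5, [-0.2, 0, -0.9], [0.1, -7.6, 0.1]],
  [0.5, [-0.3, 0, -0.8], [0.1, -7.6, 0.0]],
  [0.5, [-0.4, 0, -0.8], [0.1, -7.6, 0.1]],
  [0.5, [-0.5, 0, -0.7], [0.1, -7.6, 0.0]],
  [0.5, [-0.6, 0, -0.7], [0.1, -7.6, 0.1]],
  [0.5, [-0.7, 0, -0.6], [0.1, -7.6, 0.0]],
  [0.5, [-0.6, 0, -0.4], [0, -7.6, 0]],
  [0.5, [-0.7, 0, -0.3], [0, -7.6, 0]],
  [0.5, [-0.7, 0, -0.3], [0, -7.6, 0]],
  [0.5, [-0.8, 0, -0.1], [0, -7.6, 0]],
  [0.5, [-0.8, 0, 0], [0, -7.6, 0]],
  [0.5, [-0.8, 0, 0], [0, -7.6, 0]],
  [0.5, [-0.8, 0, 0.1], [0, -7.6, 0]],
  [0.5, [-0.7, 0, 0.3], [0, -7.6, 0]],
  [0.5, [-0.7, 0, 0.3], [0, -7.6, 0]],
  [0.5, [-0.5, 0, 0.3], [0, -7.6, 0]],
  [0.5, [-0.4, 0, 0.4], [0, -7.6, 0]],
  [0.5, [-0.4, 0, 0.4], [0, -7.6, 0]],
])

```text
time: 6.35
position: [502.6, -139.6, 220.5]
ee_rot: [-1.515, 0.442, -0.305]
ft_force: [-0.1, 0.2, -2.5]
opening: 0.145
```

```bash
python3 - <<'E'
from plan import *
pr()
plan([((515,-120,265),down(1.785),.5)])
E
```

```text
{'time': 6.35, 'joint_pos': [-0.386, 0.09, 1.34, 0.01, 1.8, -1.477], 'qvel': [0.093, -0.046, 0.094, 0.007, -0.005, -1.279], 'tau': [-0.354, -34.933, -31.323, 0.033, 0.521, 1.067], 'position': [502.634, -139.564, 220.486], 'ee_rot': [-1.515, 0.442, -0.305], 'ft_force': [-0.109, 0.24, -2.521], 'moment': [0.027, -0.219, -0.022], 'opening': 0.145}
[[ 0.884 -0.079  0.46 ]
 [-0.458  0.042  0.888]
 [-0.09  -0.996  0.001]]
5 rows
[[0.5, [-0.04, -0.89, 0.46], [-0.4, -7.9, -1.0]], [0.5, [0.04, -0.89, 0.46], [-0.4, -7.9, -1.0]], [0.5, [0.12, -0.9, 0.44], [-0.3, -7.9, -1.0]], [0.5, [0.19, -0.89, 0.41], [-0.4, -8.0, -1.0]], [0.5, [0.26, -0.9, 0.38], [-0.3, -7.9, -0.9]]]
```

>>> play_rows([
  [0.5, [0, -1.2, 0.3], [-0.4, -7.8, -1.2]],
  [0.5, [0, -1.2, 0.3], [-0.4, -7.8, -1.2]],
  [0.5, [0.1, -1.2, 0.3], [-0.4, -7.8, -1.2]],
  [0.5, [0.2, -1.2, 0.3], [-0.4, -7.8, -1.2]],
  [0.5, [0.2, -1.2, 0.3], [-0.4, -5, -1]],
  [0.5, [0, -0.3, 0], [0, 0, 0]],
  [0.5, [0, 0, 0], [0, 0, 0]],
])

```text
time: 7.05
position: [507.0, -122.7, 267.0]
ee_rot: [-1.56, -0.132, 0.153]
ft_force: [-0.5, -0.4, -3.3]
opening: 0.145
```

```bash
python3 - <<'E'
from plan import *
pr();shot('wrist','w4');pr()
plan([((515,-120,265),down(1.785),.5)])
E
```

```text
{'time': 7.05, 'joint_pos': [-0.346, 0.031, 1.309, -0.0, 1.816, -2.099], 'qvel': [0.001, 0.004, 0.022, 0.001, -0.004, -0.002], 'tau': [0.11, -33.557, -32.02, -0.038, 0.155, -0.039], 'position': [507.007, -122.662, 266.985], 'ee_rot': [-1.56, -0.132, 0.153], 'ft_force': [-0.494, -0.366, -3.264], 'moment': [0.111, -0.157, -0.022], 'opening': 0.145}
[[ 0.983 -0.014 -0.181]
 [ 0.181  0.005  0.984]
 [-0.013 -1.     0.007]]
{'time': 7.1, 'joint_pos': [-0.346, 0.032, 1.309, 0.0, 1.816, -2.099], 'qvel': [-0.002, 0.002, 0.001, -0.001, -0.002, -0.006], 'tau': [0.045, -33.592, -32.125, -0.06, 0.106, -0.002], 'position': [506.934, -122.633, 266.683], 'ee_rot': [-1.56, -0.132, 0.153], 'ft_force': [-0.182, -1.221, -2.996], 'moment': [0.08, -0.147, 0.017], 'opening': 0.144}
[[ 0.983 -0.014 -0.181]
 [ 0.181  0.005  0.983]
 [-0.013 -1.     0.008]]
1 rows
[[0.5, [0.84, 0.16, 0.11], [-0.4, -1.9, -0.7]]]
```

View pics/w4.png

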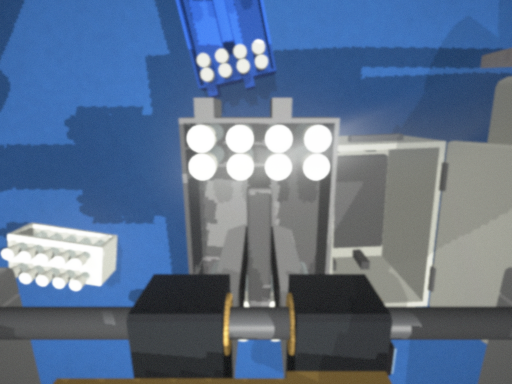

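```bash
python3 - <<'E'
from h import *
d=load('w4');P=cloud(d);im=d['image']
M=(P[...,2]>124)&(P[...,2]<136)&(P[...,1]>-70)&(P[...,0]>380)
s=P[M];print(len(s),s.min(0),s.max(0))
vis=im.copy();vis[M]=[255,0,0]
# tray points z>: 
z0=P[...,2];print(np.round(P[130:135:4,190:340:20],1).tolist())
cv2.imwrite('pics/v4.png',cv2.resize(vis[:,:,::-1][120:320,300:512],None,fx=3,fy=3))
E
```

```text
3170 [422.1362216  -49.59654286 124.00078663] [623.10794971 101.78335231 135.99208225]
[[[448.7, -172.9, 271.4], [446.7, -162.0, 270.6], [444.6, -150.8, 273.0], [443.0, -140.0, 264.6], [440.6, -128.9, 271.9], [440.2, -111.3, 214.0], [436.6, -106.9, 271.7], [434.7, -88.4, 240.7]], [[450.9, -172.7, 271.0], [448.8, -161.5, 272.2], [446.9, -150.6, 271.2], [444.8, -139.5, 272.4], [442.8, -128.5, 272.1], [440.8, -117.5, 272.0], [438.7, -106.5, 272.5], [437.2, -88.2, 242.3]]]
```

View pics/v4.png

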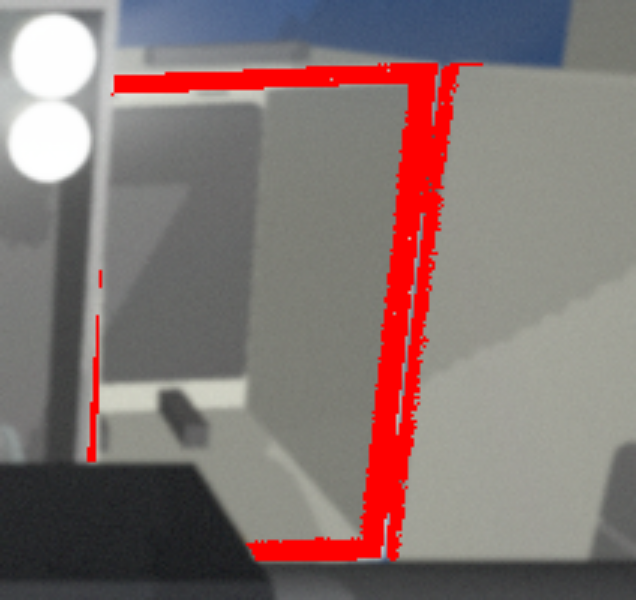

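```bash
cat > fitcase.py <<'E'
from h import *
from scipy.optimize import least_squares
def fit(P,x0=(528.5,20.5,0.21),zr=(126.5,133.5)):
    M=(P[...,2]>zr[0])&(P[...,2]<zr[1])&(abs(P[...,0]-528)<150)&(abs(P[...,1]-20)<110)
    s=P[M][:,:2]
    x=np.array(x0)
    def loc(x,s):
        c,sn=np.cos(x[2]),np.sin(x[2]);q=s-x[:2];return np.stack([q[:,0]*c+q[:,1]*sn,-q[:,0]*sn+q[:,1]*c],1)
    for tol in(9,6,4.5,4.5):
        q=loc(x,s)
        near=(abs(q[:,0]+94)<tol)&(abs(q[:,1])<50);far=(abs(q[:,0]-94)<tol)&(abs(q[:,1])<50)
        py=(abs(q[:,1]-57)<tol)&(abs(q[:,0])<85);my=(abs(q[:,1]+57)<tol)&(abs(q[:,0])<85)
        def f(x):
            q=loc(x,s);o=[]
            for m,i,c in((near,0,-94),(far,0,94),(py,1,57),(my,1,-57)):
                if m.sum()>5:o.append((q[m,i]-c)/np.sqrt(m.sum()))
            return np.concatenate(o)
        x=least_squares(f,x,loss='soft_l1').x
    q=loc(x,s);print('n',near.sum(),far.sum(),py.sum(),my.sum(),'res',[ (np.mean(q[m,i]-c).round(2),np.std(q[m,i]).round(2)) for m,i,c in((near,0,-94),(far,0,94),(py,1,57),(my,1,-57)) if m.sum()>5],'fit',np.round(x,4))
    return x
if __name__=='__main__':
    import sys
    for n in sys.argv[1:]: print(n);fit(cloud(load(n)))
E
python3 fitcase.py w4 top0 scene0
python3 - <<'E'
from h import *
# tray in hand (w4), tool frame
d=load('w4');P=cloud(d);s=ctrl.sense();T=R.from_rotvec(s['ee_rot']).as_matrix();Q=(P-np.array(s['position']))@T  # tool coords
# rim: ~ underside is TCP-56 => tray rim 40 => tool y = 16 ; vial tops tool y=-5
M=(abs(Q[...,1]-16)<5)&(Q[...,0]>-105)&(Q[...,0]<-20)&(abs(Q[...,2])<60)
s=Q[M]
for x in np.arange(-92,-30,6):
    t=s[abs(s[:,0]-x)<3]; 
    if len(t)>5: print(x,len(t),np.round([t[:,2].min(),t[:,2].max(),np.median(t[:,1])],1))
for z in np.arange(-50,51,5):
    t=s[abs(s[:,2]-z)<2.5]
    if len(t)>2: print('z',z,np.round(t[:,0].min(),1))
# bar top: tilt in pads
M=(abs(Q[...,2])<5)&(Q[...,0]>-40)&(Q[...,0]<-12)&(Q[...,1]<0)&(Q[...,1]>-30);t=Q[M];print('bar',len(t),np.median(t[:,1]) if len(t) else '')
# vials: tops
im=d['image'].min(2)>180
M=im&(abs(Q[...,1]+5)<5)&(abs(Q[...,2])<50)&(Q[...,0]<-30);t=Q[M];print('vials',t.mean(0)); k=np.linalg.lstsq(np.c_[t[:,0],t[:,2],np.ones(len(t))],t[:,1],rcond=None)[0];print('vial plane slope x,z deg',np.degrees(k[:2]),k[2])
E
```

```text
w4
n 590 202 1265 99 res [(np.float64(0.3), np.float64(1.82)), (np.float64(-0.3), np.float64(2.03)), (np.float64(-0.59), np.float64(2.51)), (np.float64(0.6), np.float64(0.86))] fit [5.315014e+02 2.171430e+01 2.240000e-01]
top0
n 117 125 186 179 res [(np.float64(0.13), np.float64(1.72)), (np.float64(-0.13), np.float64(1.99)), (np.float64(-0.1), np.float64(1.92)), (np.float64(0.1), np.float64(1.73))] fit [5.315042e+02 2.292230e+01 2.207000e-01]
scene0
n 72 91 134 118 res [(np.float64(-0.04), np.float64(2.37)), (np.float64(0.01), np.float64(2.19)), (np.float64(0.15), np.float64(2.34)), (np.float64(-0.14), np.float64(1.9))] fit [5.331167e+02 1.903820e+01 2.184000e-01]
-86 121 [-40.6  19.2  16.6]
-80 399 [-40.6  19.4  16.6]
-74 761 [-50.6  49.4  16.6]
-68 438 [-51.   49.3  16.7]
-62 153 [-50.8  49.4  16.9]
-56 125 [-50.7  49.2  16.7]
-50 197 [-51.   49.4  16.8]
-44 137 [-50.8  49.4  16.7]
-38 181 [-50.7  49.3  16.6]
-32 109 [-50.7  49.5  16.8]
z -50 -72.5
z -45 -72.5
z -40 -84.3
z -35 -84.3
z -30 -84.4
z -25 -72.5
z -20 -72.5
z -15 -72.5
z -10 -72.5
z -5 -72.5
z 0 -72.5
z 5 -72.5
z 10 -84.3
z 15 -84.3
z 20 -84.2
z 25 -72.4
z 30 -72.4
z 35 -72.4
z 40 -72.4
z 45 -72.4
z 50 -72.4
bar 836 -15.429184564927361
vials [-54.07560023  -4.39714314  -0.61122185]
vial plane slope x,z deg [-0.39035317 -0.00639792] -4.765625650914708
```

```bash
python3 - <<'E'
from h import *
d=load('w4');P=cloud(d)
x=np.array([531.5,21.7,.222])
c,s=np.cos(x[2]),np.sin(x[2]);q=P[...,:2]-x[:2];X=q[...,0]*c+q[...,1]*s;Y=-q[...,0]*s+q[...,1]*c;Z=P[...,2]
M=(abs(X)<80)&(Y>35)&(Y<80)&(Z>115)&(Z<145)
for x0 in range(-80,81,20):
    m=M&(abs(X-x0)<8);o=[]
    for y0 in np.arange(48,72,2):
        t=Z[m&(abs(Y-y0)<1)];o.append((len(t),round(float(np.median(t)),0)) if len(t) else 0)
    print(x0,o)
for y0 in (-10,0,10,20,30,40,50):
    m=(abs(Y-y0)<4)&(abs(X+94)<12)&(Z>127)&(Z<133);t=X[m];print('near',y0,len(t),np.percentile(t,[3,97]).round(1) if len(t) else '')
    m=(abs(Y-y0)<4)&(abs(X-94)<12)&(Z>127)&(Z<133);t=X[m];print('far',y0,len(t),np.percentile(t,[3,97]).round(1) if len(t) else '')
print('rim z',np.median(Z[(abs(X+94)<2)&(abs(Y)<40)&(abs(Z-130)<8)]))
E
```

```text
-80 [0, 0, (32, 123.0), (38, 126.0), (13, 129.0), (22, 129.0), (34, 133.0), (46, 138.0), (28, 143.0), (2, 144.0), 0, 0]
-60 [0, 0, (63, 124.0), (71, 125.0), (39, 129.0), (52, 132.0), (51, 134.0), (77, 138.0), (58, 142.0), (1, 144.0), 0, 0]
-40 [0, 0, (65, 123.0), (65, 125.0), (33, 129.0), (25, 130.0), (57, 133.0), (80, 138.0), (54, 143.0), (3, 144.0), 0, 0]
-20 [0, 0, (66, 122.0), (60, 127.0), (26, 129.0), (22, 129.0), (58, 133.0), (75, 138.0), (48, 143.0), (2, 143.0), 0, 0]
0 [0, 0, (64, 122.0), (56, 127.0), (25, 129.0), (18, 129.0), (63, 134.0), (63, 139.0), (48, 143.0), (1, 144.0), 0, 0]
20 [0, 0, (62, 123.0), (56, 125.0), (21, 129.0), (20, 129.0), (56, 134.0), (75, 139.0), (37, 143.0), (2, 145.0), 0, 0]
40 [0, 0, (66, 123.0), (44, 128.0), (23, 129.0), (29, 130.0), (49, 133.0), (70, 139.0), (39, 143.0), (3, 145.0), 0, 0]
60 [0, 0, (68, 123.0), (43, 128.0), (31, 130.0), (44, 133.0), (33, 135.0), (59, 139.0), (42, 143.0), (1, 144.0), 0, 0]
80 [0, 0, (32, 124.0), (22, 127.0), (11, 129.0), (11, 132.0), (21, 134.0), (30, 138.0), (19, 143.0), (1, 144.0), 0, 0]
near -10 48 [-96.2 -90.9]
far -10 0 
near 0 46 [-96.4 -90.7]
far 0 0 
near 10 48 [-96.4 -91.1]
far 10 26 [91.1 96.2]
near 20 47 [-95.9 -90.6]
far 20 35 [90.9 96.3]
near 30 48 [-96.5 -91.2]
far 30 32 [91.  97.2]
near 40 46 [-96.1 -90.8]
far 40 38 [91.1 97.4]
near 50 63 [-96.5 -82.9]
far 50 52 [82.8 97.2]
rim z 129.13134949502518
```

```bash
cat >> plan.py <<'E'
CX=np.array([np.cos(.222),np.sin(.222),0]);CY=np.array([-np.sin(.222),np.cos(.222),0]);CC=np.array([531.6,20.9,0])
def caseP(x,y,z): return CC+CX*x+CY*y+np.array([0,0,z])
def tilt(deg): return R.from_rotvec(CX*np.radians(deg)).as_matrix()@down(np.pi/2+.222)
def where():
    s=ctrl.sense();q=np.array(s['position'])-CC;N=R.from_rotvec(s['ee_rot']).as_matrix()
    C=np.stack([CX,CY,[0,0,1]],1)
    print('t',s['time'],'case xyz',np.round(C.T@q,1),'rotcase(deg) vs down',np.round((R.from_matrix(C.T@N@down(np.pi/2).T)).as_rotvec(degrees=True),2),'F',np.round(s['ft_force'],1),'op',round(s['opening'],3),'j',np.round(s['joint_pos'],2))
E
python3 - <<'E'
from plan import *
where()
print(caseP(-2.6,-2.85,235))
plan([(caseP(-2.6,-2.85,235),tilt(2.5),.5)])
E
```

```text
t 7.1 case xyz [ -55.7 -134.6  266.7] rotcase(deg) vs down [ 0.45  0.73 -2.3 ] F [-0.2 -1.2 -3. ] op 0.144 j [-0.35  0.03  1.31  0.    1.82 -2.1 ]
[529.69132229  17.54747119 235.        ]
4 rows
[[0.5, [1.2, 0.8, 3.34], [0.5, -0.6, -0.2]], [0.5, [1.24, 0.84, 3.32], [0.5, -0.6, -0.2]], [0.5, [1.27, 0.87, 3.3], [0.5, -0.6, -0.1]], [0.5, [1.3, 0.89, 3.27], [0.5, -0.5, -0.2]]]
```

>>> play_rows([
  [0.5, [1.2, 0.5, 2.5], [0.5, -0.6, -0.3]],
  [0.5, [1.2, 0.5, 3.3], [0.5, -0.6, -0.3]],
  [0.5, [1.3, 0.5, 3.3], [0.5, -0.6, -0.3]],
  [0.5, [1.3, 0.5, 2.5], [0.5, -0.5, -0.3]],
  [0.5, [0.4, 0.2, 1], [0, 0, 0]],
  [0.5, [0, 0, 0], [0, 0, 0]],
  [0.5, [0, 0, 0], [0, 0, 0]],
])

```text
time: 7.8
position: [533.1, 13.0, 236.3]
ee_rot: [-1.519, -0.152, 0.173]
ft_force: [-0.3, 0.5, -0.9]
opening: 0.145
```

```bash
python3 - <<'E'
from plan import *
where();shot('wrist','w5');shot('scene','s5');where()
plan([(caseP(-2.6,-2.85,180),tilt(2.5),.5)])
E
python3 fitcase.py w5
```

```text
t 7.8 case xyz [ -0.3  -8.1 236.3] rotcase(deg) vs down [ 2.69  0.48 -0.76] F [-0.3  0.5 -0.9] op 0.145 j [-0.11  0.06  1.34  0.04  1.76 -1.88]
t 7.9 case xyz [-2.000e-01 -8.400e+00  2.368e+02] rotcase(deg) vs down [ 2.69  0.42 -0.8 ] F [ 0.2  0.2 -2.9] op 0.146 j [-0.11  0.06  1.34  0.04  1.76 -1.88]
2 rows
[[0.5, [-0.1, 2.85, 0.14], [-0.1, -0.4, -0.2]], [0.5, [-0.11, 2.85, 0.15], [-0.1, -0.4, -0.2]]]
w5
n 809 0 129 0 res [(np.float64(0.0), np.float64(1.76)), (np.float64(0.01), np.float64(2.46))] fit [5.319564e+02 2.140130e+01 2.217000e-01]
```

View pics/w5.png

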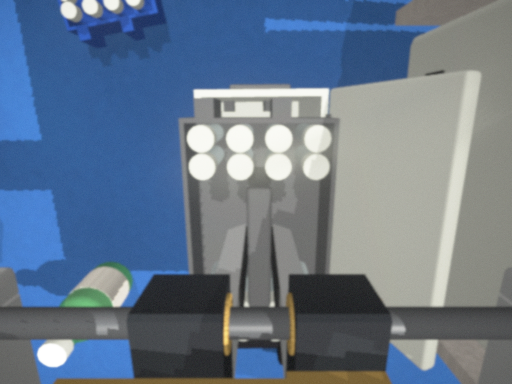

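View pics/s5.png

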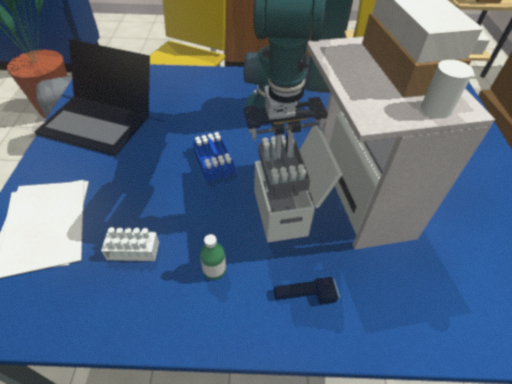

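```bash
python3 - <<'E'
from plan import *
d=load('w5');P=cloud(d);q=P-CC;X=q@CX;Y=q@CY;Z=P[...,2]
m=(abs(X+94)<8)&(Z>124)&(Z<136)&(abs(Y)<66)
for x0 in(-97,-95,-93,-91,-89):
    t=Y[m&(abs(X-x0)<1)];print(x0,len(t),t.min(),t.max())
# inner edges: below rim, end: points of inner side walls between
v=96
print([(u,np.round([X[v,u],Y[v,u],Z[v,u]],1).tolist()) for u in list(range(190,204,1))+list(range(318,332))])
E
```

```text
-97 102 -59.39284873170625 65.13222762701325
-95 314 -59.45684280397129 62.68101102362766
-93 323 -59.62554251606647 62.06281501898524
-91 270 -59.89649789011207 61.47705817802676
-89 28 53.710092436344965 62.32330453292178
[(190, [-98.5, -84.7, -1.5]), (191, [-98.4, -83.2, -0.3]), (192, [-98.4, -81.9, -0.2]), (193, [-98.4, -80.8, -1.2]), (194, [-91.2, -59.3, 130.8]), (195, [-91.3, -58.8, 128.3]), (196, [-91.3, -57.8, 129.0]), (197, [-91.3, -56.9, 129.2]), (198, [-91.3, -56.1, 128.7]), (199, [-91.3, -55.4, 127.9]), (200, [-91.3, -54.4, 128.4]), (201, [-91.3, -53.5, 128.6]), (202, [-91.3, -52.7, 128.3]), (203, [-91.3, -51.9, 127.8]), (318, [-90.5, 53.4, 119.1]), (319, [-90.5, 54.0, 120.4]), (320, [-90.3, 54.2, 123.9]), (321, [-90.0, 53.7, 129.5]), (322, [-89.9, 54.4, 130.6]), (323, [-90.0, 55.7, 128.8]), (324, [-90.0, 56.8, 128.0]), (325, [-89.9, 57.1, 130.6]), (326, [-89.9, 58.1, 130.2]), (327, [-89.9, 59.1, 129.6]), (328, [-96.3, 94.4, 0.3]), (329, [-96.3, 95.9, -0.3]), (330, [-89.7, 60.9, 133.3]), (331, [-89.7, 61.6, 133.9])]
```

>>> play_rows([
  [0.5, [-0.2, -0.1, 0.6], [-0.1, -0.4, -0.2]],
  [0.5, [0, 1.5, 0], [-0.1, -0.4, -0.2]],
  [0.5, [0, 1.5, 0], [0, 0, -0.2]],
  [0.5, [0, 0, 0], [0, 0, 0]],
  [0.5, [0, 0, 0], [0, 0, 0]],
])

```text
time: 8.4
position: [529.7, 16.1, 210.7]
ee_rot: [-1.523, -0.172, 0.166]
ft_force: [0.6, 0.4, -2.2]
opening: 0.147
```

```bash
python3 - <<'E'
from plan import *
where()
plan([(caseP(-2.4,-2.85,190),tilt(2.5),.5)])
E
```

```text
t 8.4 case xyz [ -2.9  -4.2 210.7] rotcase(deg) vs down [ 2.33 -0.5  -0.32] F [ 0.6  0.4 -2.2] op 0.147 j [-0.1   0.04  1.41  0.04  1.7  -1.89]
1 rows
[[0.5, [0.03, 2.08, 0.06], [0.2, -0.3, 0.5]]]
```

>>> play_rows([
  [0.5, [0, 1, 0.1], [0.2, -0.3, 0.4]],
  [0.5, [0, 1, 0], [0, 0, 0]],
  [0.5, [0, 0, 0], [0, 0, 0]],
  [0.5, [0, 0, 0], [0, 0, 0]],
])

```text
time: 8.8
position: [530.2, 17.5, 191.3]
ee_rot: [-1.52, -0.172, 0.173]
ft_force: [-0.4, -0.1, -2.2]
opening: 0.15
```

```bash
python3 - <<'E'
from plan import *
where()
plan([(caseP(-2.4,-2.85,150),tilt(2.5),.5)])
E
```

```text
t 8.8 case xyz [ -2.2  -3.  191.3] rotcase(deg) vs down [ 2.48 -0.24 -0.03] F [-0.4 -0.1 -2.2] op 0.15 j [-0.1   0.05  1.44  0.04  1.66 -1.89]
1 rows
[[0.5, [-0.04, 4.12, -0.17], [0.0, -0.0, 0.2]]]
```

>>> play_rows([
  [0.5, [0, 1.2, -0.05], [0, 0, 0.2]],
  [0.5, [0, 1.2, -0.05], [0, 0, 0.2]],
  [0.5, [0, 1.0, -0.05], [0, 0, 0.1]],
  [0.5, [0, 0, 0], [0, 0, 0]],
])

```text
time: 9.2
position: [530.1, 17.6, 153.9]
ee_rot: [-1.521, -0.165, 0.182]
ft_force: [0.2, 0.0, -2.7]
opening: 0.142
```

```bash
python3 - <<'E'
from plan import *
where();shot('wrist','w6')
plan([(caseP(-2.4,-2.85,115),tilt(2.5),.5)])
E
```

```text
t 9.2 case xyz [ -2.2  -2.9 153.9] rotcase(deg) vs down [ 2.49  0.34 -0.  ] F [ 0.2  0.  -2.7] op 0.142 j [-0.1   0.07  1.49  0.04  1.6  -1.89]
1 rows
[[0.5, [-0.04, 3.97, -0.16], [0.0, -0.0, -0.3]]]
```

View pics/w6.png

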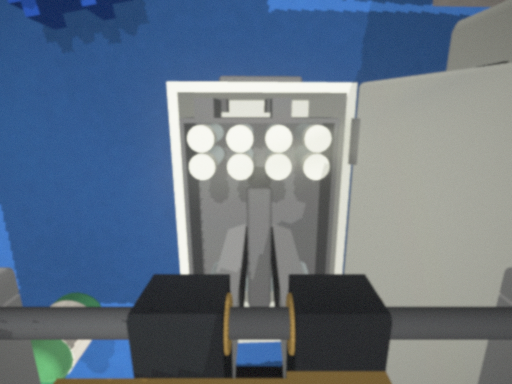

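>>> play_rows([
  [0.5, [0, 1.0, -0.05], [0, 0, -0.1]],
  [0.5, [0, 1.0, -0.05], [0, 0, -0.1]],
  [0.5, [0, 1.0, -0.05], [0, 0, 0]],
  [0.5, [0, 0.5, 0], [0, 0, 0]],
  [0.5, [0, 0, 0], [0, 0, 0]],
])

```text
time: 9.75
position: [530.5, 17.5, 116.9]
ee_rot: [-1.521, -0.169, 0.177]
ft_force: [0.2, -0.2, -2.3]
opening: 0.147
```

```bash
python3 - <<'E'
from plan import *
where()
plan([(caseP(-2.4,-2.85,105),tilt(2.5),.5)])
E
```

```text
t 9.75 case xyz [ -1.8  -3.1 116.9] rotcase(deg) vs down [ 2.46  0.01 -0.01] F [ 0.2 -0.2 -2.3] op 0.147 j [-0.1   0.09  1.55  0.04  1.52 -1.9 ]
1 rows
[[0.5, [-0.06, 1.19, -0.03], [0.0, -0.0, -0.0]]]
```

>>> play_rows([
  [0.5, [-0.05, 0.5, 0], [0, 0, 0]],
  [0.5, [0, 0.2, 0], [0, 0, 0]],
  [0.5, [0, 0, 0], [0, 0, 0]],
])

```text
time: 10.05
position: [530.3, 17.7, 109.7]
ee_rot: [-1.521, -0.17, 0.176]
ft_force: [-0.2, 0.6, -2.4]
opening: 0.145
```

```bash
python3 - <<'E'
from plan import *
where()
E
```

```text
t 10.05 case xyz [ -2.   -2.8 109.7] rotcase(deg) vs down [ 2.44 -0.04 -0.01] F [-0.2  0.6 -2.4] op 0.145 j [-0.1   0.09  1.56  0.04  1.5  -1.9 ]
```

>>> play_rows([
  [0.5, [0, 0.2, 0], [0, 0, 0]],
  [0.5, [0, 0.1, 0], [0, 0, 0]],
])

```text
time: 10.25
position: [530.7, 17.8, 107.2]
ee_rot: [-1.522, -0.171, 0.175]
ft_force: [-0.6, 0.0, -2.6]
opening: 0.143
```

```bash
python3 - <<'E'
from plan import *
where()
E
```

```text
t 10.25 case xyz [ -1.5  -2.8 107.2] rotcase(deg) vs down [ 2.42 -0.11 -0.01] F [-0.6  0.  -2.6] op 0.143 j [-0.1   0.09  1.56  0.04  1.5  -1.9 ]
```

>>> play_rows([
  [0.5, [-0.05, 0.1, 0], [0, 0, 0]],
  [0.5, [0, 0.1, 0], [0, 0, 0]],
])

```text
time: 10.45
position: [530.5, 17.8, 105.5]
ee_rot: [-1.522, -0.172, 0.175]
ft_force: [0.8, 0.5, -1.2]
opening: 0.146
```

```bash
python3 - <<'E'
from plan import *
where()
E
```

```text
t 10.45 case xyz [ -1.8  -2.8 105.5] rotcase(deg) vs down [ 2.4  -0.16 -0.  ] F [ 0.8  0.5 -1.2] op 0.146 j [-0.1   0.09  1.57  0.04  1.49 -1.9 ]
```

>>> play_rows([
  [0.5, [0, 0.1, 0], [0, 0, 0]],
  [0.5, [0, 0.1, 0], [0, 0, 0]],
])

```text
time: 10.65
position: [530.7, 18.1, 105.1]
ee_rot: [-1.522, -0.173, 0.174]
ft_force: [-3.0, 0.9, 3.5]
opening: 0.147
```

```bash
python3 - <<'E'
from plan import *
where()
E
```

```text
t 10.65 case xyz [ -1.5  -2.6 105.1] rotcase(deg) vs down [ 2.4  -0.22  0.01] F [-3.   0.9  3.5] op 0.147 j [-0.1   0.09  1.57  0.04  1.49 -1.9 ]
```

>>> play_rows([
  [0.5, [0, 0.08, 0], [-0.5, 0, 0]],
  [0.5, [0, 0.08, 0], [-0.5, 0, 0]],
  [0.5, [0, 0, 0], [0, 0, 0]],
])

```text
time: 10.95
position: [530.6, 18.7, 104.6]
ee_rot: [-1.539, -0.176, 0.172]
ft_force: [-0.7, -0.1, -0.1]
opening: 0.145
```

```bash
python3 - <<'E'
from plan import *
where();shot('wrist','w7');shot('scene','s7')
im=cv2.imread('pics/s7.png');cv2.imwrite('pics/s7c.png',cv2.resize(im[80:250,230:360],None,fx=4,fy=4,interpolation=cv2.INTER_CUBIC)[:600])
E
```

```text
t 10.95 case xyz [ -1.4  -1.9 104.6] rotcase(deg) vs down [ 1.37 -0.27  0.02] F [-0.7 -0.1 -0.1] op 0.145 j [-0.09  0.09  1.57  0.02  1.48 -1.88]
```

View pics/s7c.png

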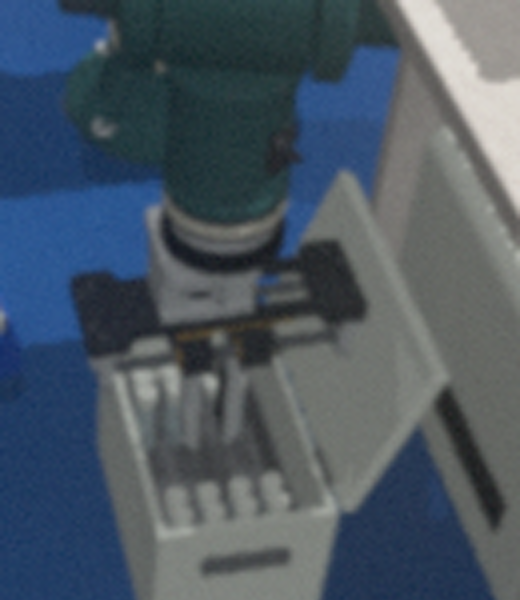

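View pics/w7.png

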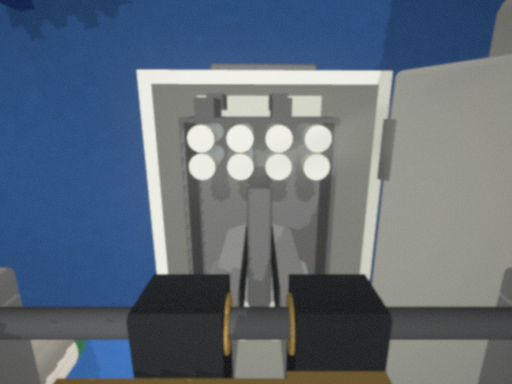

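>>> play_rows([
  [0.5, [0, 0.1, 0], [-0.3, 0, 0]],
  [1.6, [0, 0, 0], [0, 0, 0]],
  [2.0, [0, 0, 0], [0, 0, 0]],
  [3.5, [0, 0, 0], [0, 0, 0]],
  [4, [0, 0, 0], [0, 0, 0]],
  [4, [0, 0, 0], [0, 0, 0]],
])

```text
time: 11.65
position: [532.1, 18.2, 103.7]
ee_rot: [-1.546, -0.178, 0.169]
ft_force: [0.6, -0.1, -0.6]
opening: 0.412
```

```bash
python3 - <<'E'
from plan import *
where();shot('wrist','w8')
E
```

```text
t 11.65 case xyz [-1.000e-01 -2.800e+00  1.037e+02] rotcase(deg) vs down [ 0.99 -0.44 -0.01] F [ 0.6 -0.1 -0.6] op 0.412 j [-0.08  0.09  1.57  0.02  1.48 -1.88]
```

View pics/w8.png

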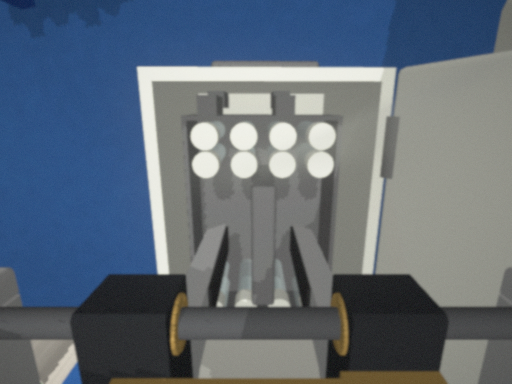

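>>> play_rows([
  [4, [0, -1, 0], [0, 0, 0]],
  [4, [0, -2, 0], [0, 0, 0]],
  [4, [0, -3, 0], [0, 0, 0]],
  [4, [0, -4, -0.3], [0, 0, 0]],
  [4, [0, -4, -0.5], [0, 0, 0]],
  [2, [0, -4, -1], [0, 0, 0]],
  [2, [0, -3, -1], [0, 0, 0]],
  [0, [0, -1, 0], [0, 0, 0]],
  [0, [0, 0, 0], [0, 0, 0]],
])

```text
time: 12.6
position: [536.5, -14.2, 335.1]
ee_rot: [-1.547, -0.179, 0.168]
ft_force: [-0.0, -0.4, 0.3]
opening: 0.119
```

```bash
python3 - <<'E'
from plan import *
where();d=shot('wrist','w9')
P=cloud(d);q=P-CC;X=q@CX;Y=q@CY;Z=P[...,2]
# tray rim z & bar top z & vial heights
for nm,m in(('near rim -x',(abs(X+74)<3)&(abs(Y)<45)),('rim +y',(abs(Y-49)<3)&(abs(X)<60)),('rim -y',(abs(Y+49)<3)&(abs(X)<60)),('rib-34',(abs(X+81)<4)&(abs(Y+34)<4)),('rib14',(abs(X+81)<4)&(abs(Y-14)<4)),('bar',(abs(X)<25)&(abs(Y+1)<5))):
    t=Z[m&(Z>60)&(Z<128)];print(nm,len(t),np.percentile(t,[10,50,90]).round(1) if len(t) else '')
W=d['image'].min(2)>170
m=W&(abs(X)<80)&(abs(Y)<48)&(Z>100)&(Z<118);t=np.stack([X[m],Y[m],Z[m]],1)
k=np.linalg.lstsq(np.c_[t[:,:2],np.ones(len(t))],t[:,2],rcond=None)[0];print('vial plane deg',np.degrees(k[:2]),k[2],len(t),t.min(0),t.max(0))
E
```

```text
t 12.6 case xyz [ -3.  -35.3 335.1] rotcase(deg) vs down [ 0.91 -0.51 -0.01] F [-0.  -0.4  0.3] op 0.119 j [-0.14  0.07  1.14  0.02  1.93 -1.93]
near rim -x 170 [85.9 87.1 88.4]
rim +y 138 [86.3 87.3 88.2]
rim -y 223 [73.5 87.1 88.4]
rib-34 41 [86.2 87.2 87.7]
rib14 40 [86.2 87.2 88.3]
bar 284 [118.2 119.3 120.2]
vial plane deg [0.00871143 0.14303895] 108.12971231758098 1569 [-70.05972377 -41.84622993 100.07908313] [ 72.58744071  38.66853457 110.94431285]
```

View pics/w9.png

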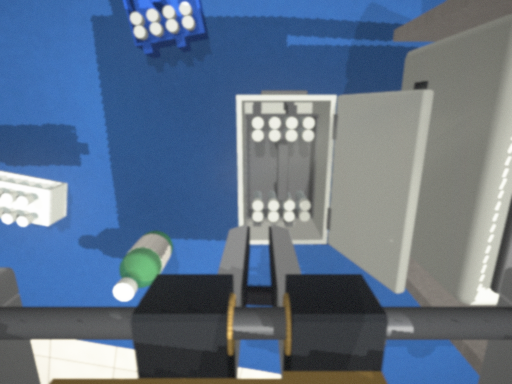

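```bash
cat > kin.py <<'E'
import numpy as np
from scipy.optimize import least_squares
from scipy.spatial.transform import Rotation as R
D=[([-1.238,.088,1.372,0,1.684,-.103],(232,-498.1,204.3)),([-.604,.235,1.2,-.001,1.718,.947],(533.6,-299.7,206.1)),([-.618,.289,1.436,.001,1.414,.913],(527.7,-305.4,55.9)),([-.618,.221,1.093,.001,1.84,.913],(524.6,-303.3,269.8)),([-.346,.031,1.309,0,1.816,-2.099],(507.0,-122.7,267)),([-.386,.09,1.34,.01,1.8,-1.477],(502.6,-139.6,220.5)),([-.62,.276,1.423,0,1.425,.915],(530.6,-309.3,70.5)),([-.1,.09,1.57,.04,1.49,-1.9],(530.5,17.7,106)),([-.14,.07,1.14,.02,1.93,-1.93],(536.5,-14.2,335.1))]
def fk(q,k):
    h,a1,L2,L3,d6,e=k
    r=np.array([1.,0,0]);z=np.array([0,0,1.]);l=np.array([0,1.,0])
    th=q[1]+q[2];f=np.sin(th)*r+np.cos(th)*z;g=np.cos(th)*r-np.sin(th)*z
    b=np.cos(q[3])*g+np.sin(q[3])*l            # bend dir
    d=np.cos(q[4])*f+np.sin(q[4])*b
    p=np.array([a1,e,h])+L2*(np.sin(q[1])*r+np.cos(q[1])*z)+L3*f+d6*d
    n=-np.sin(q[4])*f+np.cos(q[4])*b; s=np.cross(d,n)
    # tool y = d ; at down, j1=0,j6=0: tool z yaw = j1-j6=0 -> +r
    # at down (j4=0) n = -f.. compute: tool z0 = -n ; 
    z0=-n;  # radial out when pointing down
    zt=R.from_rotvec(d*q[5]).apply(z0)
    A=R.from_rotvec([0,0,q[0]]).as_matrix()
    xt=np.cross(d,zt)
    return A@p,A@np.stack([xt,d,zt],1)
def res(k): 
    return np.concatenate([fk(q,k)[0]-p for q,p in D]+[[(k[0]-k[4]-0)*0.01*0]])
k0=[300,0,300,350,250,56]
K=least_squares(res,k0).x
E
python3 - <<'E'
from kin import *
print(K.round(1));print(res(K).round(1))
_,s,_=np.linalg.svd(least_squares(res,k0).jac);print(s)
from plan import *
s=ctrl.sense();p,M=fk(s['joint_pos'],K);print(p,s['position']);print(M.round(3));pr()
d=load('top0');P=cloud(d);q=P-CC;X=q@CX;Y=q@CY;Z=P[...,2]
m=(Z>420)&(Z<437)
for x in range(-160,170,40):
    t=Y[m&(abs(X-x)<6)];print(x,t.min().round(1),end=' ')
m=(Z>420)&(Z<437)&(abs(Y-150)<60);print('X range',X[m].min(),X[m].max())
E
```

```text
[100.3  14.6 358.6 508.  308.6  56.6]
[  1.3  -3.5   0.9  -9.5   6.5   3.2  10.2  -7.2   1.6 -18.3  13.2   0.9
  -2.6   1.   -0.6   3.9  -1.9   0.9   8.2  -5.8   1.4  23.9  -4.1  -2.1
 -17.4   4.1  -6.2  -0. ]
[5.23239101 4.17442529 3.00004296 0.36414955 0.2450559  0.05783233]
[516.66519251 -12.04184291 330.75604242] [536.19705048 -14.11928179 334.15796265]
[[ 0.975  0.004 -0.22 ]
 [ 0.22   0.018  0.975]
 [ 0.007 -1.     0.016]]
{'time': 12.65, 'joint_pos': [-0.144, 0.066, 1.141, 0.019, 1.934, -1.93], 'qvel': [0.007, 0.01, 0.053, 0.002, -0.007, -0.0], 'tau': [-0.196, -31.517, -29.269, 0.036, 0.093, 0.001], 'position': [536.197, -14.119, 334.158], 'ee_rot': [-1.547, -0.178, 0.169], 'ft_force': [-0.284, 0.039, -1.055], 'moment': [0.056, -0.186, 0.038], 'opening': 0.078}
[[ 0.975  0.004 -0.22 ]
 [ 0.22   0.018  0.975]
 [ 0.007 -1.     0.016]]
-160 87.2 -120 87.1 -80 86.9 -40 86.7 0 86.6 40 86.7 80 86.7 120 86.2 160 86.5 X range -308.2727353694764 164.04431130446565
```

```bash
sed -i 's/h,a1,L2,L3,d6,e=k/h,a1,L2,L3,d6,e,a3=k/; s/+L3\*f+d6\*d/+L3*f-a3*g+d6*d/; s/250,56\]/250,56,30]/; s/\[\[(k\[0\]-k\[4\]-0)\*0.01\*0\]\]/[0.01*(np.array(k)-k0)]/' kin.py
python3 - <<'E'
from kin import *
print(K.round(1));print(res(K).round(1))
E
```

```text
[ 143.9   -2.4  451.1  501.7  344.5   56.3 -100. ]
[-0.4  0.4  0.6 -0.3 -0.3  0.9  0.2 -0.4  0.1 -0.4  0.2  0.5 -0.7  0.1
  0.8  0.2 -0.3  1.  -0.3 -0.1 -0.3 -0.1 -0.5 -1.3  1.4  1.8 -2.1 -1.6
 -0.   1.5  1.5  0.9  0.  -1.3]
```

```bash
cat > ik.py <<'E'
from kin import *
from plan import *
lo=np.array([-3.1,-.76,.27,-1.08,.17,-2.57]);hi=np.array([3.1,2.03,2.55,4.22,2.65,2.57])
def hook(a,roll=0):
    a=np.radians(a);y=np.cos(a)*CY-np.sin(a)*np.array([0,0,1.]);z=CX
    M=np.stack([np.cross(y,z),y,z],1);return M@R.from_rotvec([0,np.radians(roll),0]).as_matrix()
def ik(p,N,q0):
    def f(q):
        x,M=fk(q,K);return np.r_[(x-p)/100,(R.from_matrix(M.T@N)).as_rotvec()]
    b=least_squares(f,np.clip(q0,lo+.01,hi-.01),bounds=(lo,hi));return b.x,np.abs(b.fun).max()
E
python3 - <<'E'
from ik import *
q0=ctrl.sense()['joint_pos']
for a in(25,35,45,55):
    for x in (-60,0):
        p=caseP(x,140,240);q,e=ik(p,hook(a),[-.2,0,1.2,1.0,1.8,-.5]);
        th=q[1]+q[2];d=hook(a)[:,1];w=p-K[4]*d-CC
        print(a,x,q.round(2),round(e,4),'wrist case',np.round([w@CX,w@CY,w[2]]))
E
```

```text
25 -60 [-0.41  0.15  1.64  0.95  2.02 -0.51] 0.0 wrist case [ -60. -172.  386.]
25 0 [-0.35  0.26  1.51  0.98  1.98 -0.45] 0.0 wrist case [   0. -172.  386.]
35 -60 [-0.36  0.07  1.61  0.83  1.96 -0.46] 0.0 wrist case [ -60. -142.  438.]
35 0 [-0.3   0.19  1.48  0.86  1.93 -0.4 ] 0.0 wrist case [  -0. -142.  438.]
45 -60 [-0.3   0.01  1.58  0.71  1.91 -0.4 ] 0.0 wrist case [ -60. -104.  484.]
45 0 [-0.24  0.13  1.45  0.73  1.88 -0.35] 0.0 wrist case [   0. -104.  484.]
55 -60 [-0.22 -0.04  1.56  0.57  1.86 -0.33] 0.0 wrist case [-60. -58. 522.]
55 0 [-0.17  0.09  1.43  0.58  1.84 -0.29] 0.0 wrist case [  0. -58. 522.]
```

```bash
python3 - <<'E'
from h import *
im=cv2.imread('pics/s3.png');cv2.imwrite('pics/s3c.png',cv2.resize(im[0:190,70:220],None,fx=4,fy=4,interpolation=cv2.INTER_CUBIC)[:600])
d=load('s3');P=cloud(d);
m=(P[...,0]>440)&(P[...,0]<680)&(abs(P[...,1]+305)<130)&(P[...,2]>300)
s=P[m]
for z in range(330,620,20):
    t=s[abs(s[:,2]-z)<10]
    if len(t): print(z,len(t),'x',t[:,0].min().round(),t[:,0].max().round(),'y',t[:,1].min().round(),t[:,1].max().round())
d=load('w2');print(d['T_tool_cam'].round(2))
E
```

```text
330 108 x 518.0 539.0 y -325.0 -286.0
350 72 x 519.0 539.0 y -325.0 -286.0
370 233 x 503.0 565.0 y -385.0 -224.0
390 546 x 504.0 566.0 y -391.0 -219.0
410 1196 x 489.0 566.0 y -395.0 -217.0
430 257 x 504.0 555.0 y -322.0 -265.0
450 284 x 494.0 566.0 y -335.0 -265.0
470 373 x 501.0 567.0 y -343.0 -269.0
490 336 x 511.0 566.0 y -341.0 -270.0
510 391 x 516.0 566.0 y -343.0 -270.0
530 374 x 518.0 577.0 y -339.0 -272.0
550 569 x 440.0 572.0 y -339.0 -176.0
570 806 x 441.0 569.0 y -350.0 -176.0
590 766 x 482.0 592.0 y -370.0 -207.0
610 476 x 534.0 596.0 y -348.0 -242.0
[[   0.      0.96    0.26  -77.94]
 [   0.     -0.26    0.96 -178.33]
 [   1.     -0.     -0.      0.27]
 [   0.      0.      0.      1.  ]]
```

View pics/s3c.png

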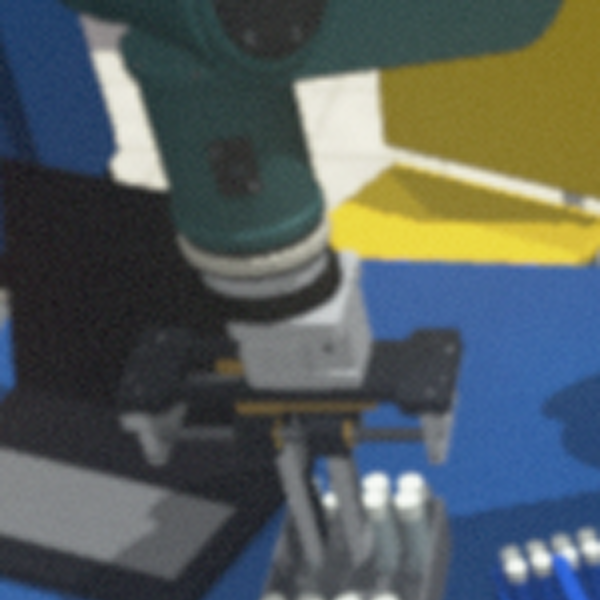

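```bash
python3 - <<'E'
from ik import *
where()
plan([(caseP(0,-60,345),hook(50),0)])
for y,z in((-60,345),(73,316),(144,232),(85,245)): print(ik(caseP(0,y,z),hook(50),[-.2,0,1.2,.7,1.8,-.4]))
E
```

```text
t 12.65 case xyz [ -3.2 -35.2 334.2] rotcase(deg) vs down [ 0.94 -0.43  0.  ] F [-0.3  0.  -1.1] op 0.078 j [-0.14  0.07  1.14  0.02  1.93 -1.93]
13 rows
[[0, [0.03, -0.09, -0.19], [2.3, 6.6, 2.4]], [0, [0.04, -0.09, -0.18], [2.3, 6.6, 2.4]], [0, [0.06, -0.1, -0.17], [2.3, 6.6, 2.4]], [0, [0.07, -0.11, -0.16], [2.3, 6.6, 2.4]], [0, [0.09, -0.12, -0.15], [2.3, 6.7, 2.4]], [0, [0.1, -0.13, -0.13], [2.4, 6.6, 2.4]], [0, [0.1, -0.14, -0.11], [2.4, 6.7, 2.4]], [0, [0.11, -0.15, -0.09], [2.3, 6.6, 2.4]], [0, [0.11, -0.16, -0.08], [2.4, 6.7, 2.4]], [0, [0.12, -0.17, -0.05], [2.3, 6.6, 2.3]], [0, [0.11, -0.18, -0.03], [2.4, 6.7, 2.4]], [0, [0.11, -0.18, -0.02], [2.3, 6.6, 2.3]], [0, [0.1, -0.19, 0.01], [2.4, 6.7, 2.4]]]
(array([-0.49117992,  0.30395133,  1.00248438,  0.65755191,  2.22193242,
       -0.4083006 ]), np.float64(2.4019671077707436e-11))
(array([-0.31376967,  0.14660667,  1.24753339,  0.67083626,  2.04615998,
       -0.3109252 ]), np.float64(2.889520486527309e-11))
(array([-0.20157748,  0.10770364,  1.45612927,  0.65416909,  1.84370047,
       -0.32816578]), np.float64(1.1368683772161603e-15))
(array([-0.29564826,  0.14963945,  1.38356957,  0.63788065,  1.92478057,
       -0.38772886]), np.float64(3.979039320256561e-14))
```

Add lift against the sag while turning.

>>> play_rows([
  [0, [0, -0.5, -0.3], [2.3, 6.6, 2.4]],
  [0, [0, -0.4, -0.2], [2.3, 6.6, 2.4]],
  [0, [0.1, -0.4, -0.2], [2.3, 6.6, 2.4]],
  [0, [0.1, -0.4, -0.2], [2.3, 6.6, 2.4]],
  [0, [0.1, -0.4, -0.1], [2.3, 6.6, 2.4]],
  [0, [0.1, -0.4, -0.1], [2.3, 6.6, 2.4]],
  [0, [0.1, -0.4, -0.1], [2.3, 6.6, 2.4]],
  [0, [0, -0.4, -0.1], [2.3, 6.6, 2.4]],
  [0, [0, 0, 0], [0, 0, 0]],
])

```text
time: 13.55
position: [539.4, -26.5, 344.5]
ee_rot: [-1.171, 0.867, -0.234]
ft_force: [0.3, -0.3, -1.3]
opening: 0.003
```

```bash
python3 - <<'E'
from ik import *
where()
plan([(caseP(0,-60,345),hook(50),0)])
E
```

```text
t 13.55 case xyz [ -2.9 -47.9 344.5] rotcase(deg) vs down [ 20.18  22.48 -54.5 ] F [ 0.3 -0.3 -1.3] op 0.003 j [-0.35  0.33  0.89  0.4   2.29 -0.96]
5 rows
[[0, [0.2, -0.13, -0.08], [2.6, 6.1, 1.9]], [0, [0.2, -0.14, -0.05], [2.6, 6.1, 1.9]], [0, [0.2, -0.14, -0.03], [2.5, 6.1, 1.9]], [0, [0.19, -0.15, 0.0], [2.6, 6.2, 1.9]], [0, [0.19, -0.16, 0.03], [2.5, 6.1, 1.8]]]
```

>>> play_rows([
  [0, [0.1, -0.3, 0], [2.6, 6.1, 1.9]],
  [0, [0.1, -0.3, 0], [2.6, 6.1, 1.9]],
  [0, [0.1, -0.3, 0], [2.5, 6.1, 1.9]],
  [0, [0.1, -0.3, 0], [2.6, 6.2, 1.9]],
  [0, [0.1, -0.2, 0], [2.5, 6.1, 1.8]],
  [0, [0, 0, 0], [0, 0, 0]],
  [0, [0, 0, 0], [0, 0, 0]],
])

```text
time: 14.25
position: [543.1, -30.2, 343.6]
ee_rot: [-0.829, 1.375, -0.494]
ft_force: [0.3, -0.6, -0.1]
opening: 0.005
```

```bash
python3 - <<'E'
from ik import *
where();s=ctrl.sense();print(fk(s['joint_pos'],K)[0]-s['position'])
plan([(caseP(0,-10,345),hook(50),0),(caseP(0,73,316),hook(50),0)])
shot('scene','s10');shot('top','t10')
E
```

```text
t 14.25 case xyz [ -0.  -52.4 343.6] rotcase(deg) vs down [ 31.29  32.51 -85.93] F [ 0.3 -0.6 -0.1] op 0.005 j [-0.49  0.31  1.    0.66  2.23 -0.4 ]
[ 0.74858733 -4.10196572 -0.88074679]
3 rows
[[0, [-3.3, 2.66, 0.01], [0.7, -0.4, -0.8]], [0, [-2.25, 3.78, 0.0], [-0.0, 0.0, 0.0]], [0, [-2.25, 3.78, 0.0], [-0.0, 0.0, 0.0]]]
```

View pics/s10.png

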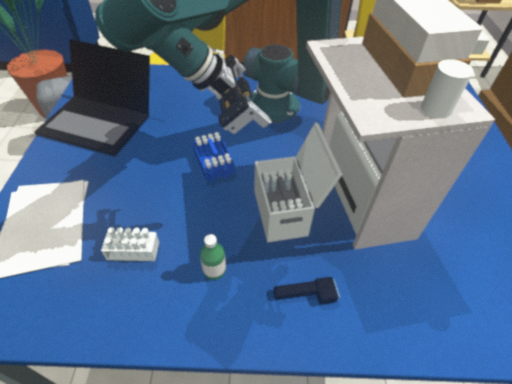

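>>> play_rows([
  [0, [-2, 1.5, 0], [0.6, -0.4, -0.8]],
  [0, [-2, 2, 0], [0, 0, 0]],
  [0, [-1.8, 2.5, 0], [0, 0, 0]],
  [0, [-1.2, 2, 0], [0, 0, 0]],
  [0, [-0.5, 0.7, 0], [0, 0, 0]],
  [0, [0, 0, 0], [0, 0, 0]],
  [0, [0, 0, 0], [0, 0, 0]],
])

```text
time: 15.05
position: [517.9, 86.8, 325.5]
ee_rot: [-0.841, 1.343, -0.503]
ft_force: [-0.2, 0.3, -0.1]
opening: 0.007
```

```bash
python3 - <<'E'
from ik import *
where();
plan([(caseP(0,73,316),hook(50),0),(caseP(0,144,232),hook(50),0,2)])
E
```

```text
t 15.05 case xyz [  1.2  67.3 325.5] rotcase(deg) vs down [ 30.97  30.82 -85.  ] F [-0.2  0.3 -0.1] op 0.007 j [-0.32  0.16  1.21  0.67  2.07 -0.33]
7 rows
[[0, [0.17, 1.1, -0.11], [0.3, 1.0, 0.4]], [0, [-0.01, 1.83, -0.0], [-0.0, 0.0, 0.0]], [0, [-0.01, 1.83, -0.0], [-0.0, 0.0, 0.0]], [0, [-0.01, 1.83, -0.0], [-0.0, 0.0, 0.0]], [0, [-0.0, 1.83, -0.0], [-0.0, 0.0, 0.0]], [0, [-0.01, 1.84, -0.0], [-0.0, 0.0, 0.0]], [0, [-0.0, 1.83, -0.01], [-0.0, 0.0, 0.0]]]
```

>>> play_rows([
  [0, [-0.2, 1.2, -0.1], [0.3, 0.8, 0.4]],
  [0, [-0.2, 1.5, 0], [0, 0.2, 0.2]],
  [0, [-0.2, 1.5, 0], [0, 0, 0]],
  [0, [-0.2, 1.2, 0], [0, 0, 0]],
  [0, [0, 0.5, 0], [0, 0, 0]],
  [0, [0, 0, 0], [0, 0, 0]],
])

```text
time: 15.65
position: [508.8, 129.0, 282.7]
ee_rot: [-0.826, 1.361, -0.511]
ft_force: [-0.6, 0.3, -0.0]
opening: 0.003
```

```bash
python3 - <<'E'
from ik import *
where();
plan([(caseP(0,144,232),hook(50),0,2)])
d=shot('wrist','w11');shot('scene','s11')
im=cv2.imread('pics/s11.png');cv2.imwrite('pics/s11c.png',cv2.resize(im[60:250,220:380],None,fx=3.1,fy=3.1,interpolation=cv2.INTER_CUBIC)[:600])
E
```

```text
t 15.65 case xyz [  1.6 110.5 282.7] rotcase(deg) vs down [ 31.48  31.26 -86.09] F [-0.6  0.3 -0. ] op 0.003 j [-0.26  0.12  1.34  0.66  1.96 -0.31]
4 rows
[[0, [0.18, 1.51, -0.04], [-0.0, -0.0, -0.0]], [0, [0.17, 1.51, -0.05], [-0.1, -0.0, -0.0]], [0, [0.18, 1.51, -0.04], [-0.0, -0.0, -0.0]], [0, [0.17, 1.5, -0.04], [-0.1, -0.1, -0.1]]]
```

View pics/w11.png

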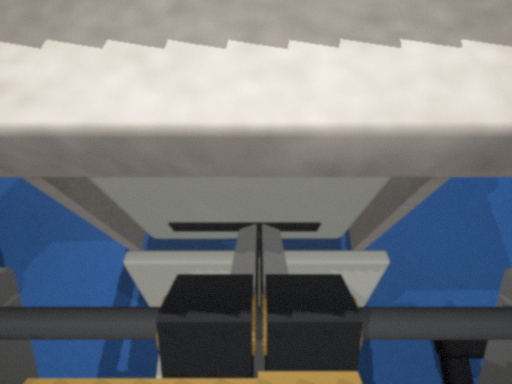

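View pics/s11c.png

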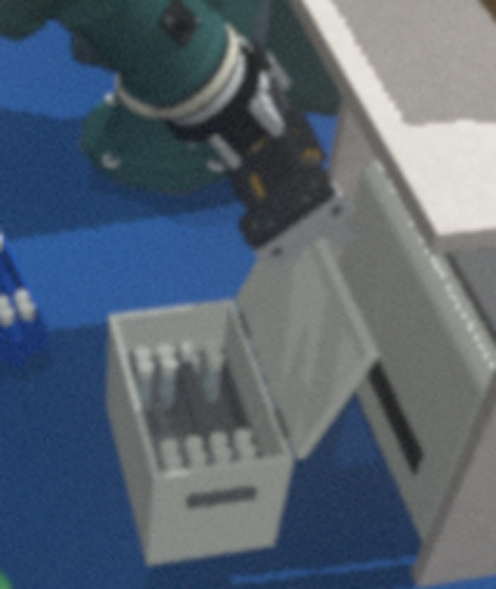

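>>> play_rows([
  [0, [-0.1, 1.4, 0], [0, 0, 0]],
  [0, [-0.1, 1.4, 0], [0, 0, 0]],
  [0, [-0.1, 1.2, 0], [0, 0, 0]],
  [0, [0, 0.5, 0], [0, 0, 0]],
  [0, [0, 0, 0], [0, 0, 0]],
])

```text
time: 16.25
position: [502.2, 161.5, 248.3]
ee_rot: [-0.825, 1.36, -0.512]
ft_force: [-0.5, 0.3, 0.1]
opening: 0.009
```

```bash
python3 - <<'E'
from ik import *
where();d=shot('wrist','w12')
P=cloud(d);q=P-CC;X=q@CX;Y=q@CY;Z=P[...,2]
m=(Y>70)&(Y<130)&(abs(X)<90)&(abs(X)>40)&(Z>225)&(Z<275)
print(m.sum(),[ (y,np.percentile(Z[m&(abs(Y-y)<2)],[5,95]).round(1).tolist()) for y in range(92,120,4) if (m&(abs(Y-y)<2)).sum()>3])
E
```

```text
t 16.25 case xyz [  2.3 143.6 248.3] rotcase(deg) vs down [ 31.53  31.11 -86.11] F [-0.5  0.3  0.1] op 0.009 j [-0.21  0.11  1.43  0.66  1.87 -0.31]
1959 [(104, [248.0, 250.3]), (108, [246.7, 249.2]), (112, [245.2, 247.9])]
```

View pics/w12.png

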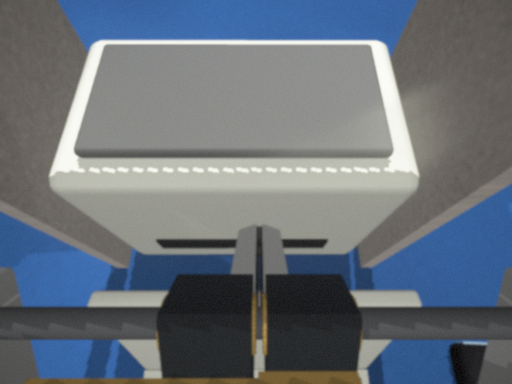

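>>> play_rows([
  [0, [-0.1, 1.0, -0.1], [0, 0, 0]],
  [0, [0, 0.6, -0.1], [0, 0, 0]],
  [0, [0, 0, 0], [0, 0, 0]],
  [0, [0.7, -0.7, 0], [0, 0, 0]],
  [0, [0.7, -0.7, 0], [0, 0, 0]],
  [0, [0, 0, 0], [0, 0, 0]],
])

```text
time: 16.9
position: [502.9, 151.2, 238.6]
ee_rot: [-0.824, 1.357, -0.514]
ft_force: [-0.1, -0.2, -0.4]
opening: 0.007
```

```bash
python3 - <<'E'
from ik import *
where()
E
```

```text
t 16.9 case xyz [  0.7 133.4 238.6] rotcase(deg) vs down [ 31.57  30.95 -86.11] F [-0.1 -0.2 -0.4] op 0.007 j [-0.23  0.11  1.44  0.65  1.86 -0.34]
```

>>> play_rows([
  [0, [0.7, -0.6, 0], [0, 0, 0]],
  [0, [0.7, -0.6, 0], [0, 0, 0]],
  [0, [0, 0, 0], [0, 0, 0]],
])

```text
time: 17.2
position: [506.9, 134.6, 245.6]
ee_rot: [-0.817, 1.352, -0.504]
ft_force: [-0.6, 0.9, -0.3]
opening: 0.004
```

```bash
python3 - <<'E'
from ik import *
where();shot('scene','s13')
im=cv2.imread('pics/s13.png');cv2.imwrite('pics/s13c.png',cv2.resize(im[60:250,220:380],None,fx=3.1,fy=3.1,interpolation=cv2.INTER_CUBIC)[:600])
E
```

```text
t 17.2 case xyz [  1.  116.3 245.6] rotcase(deg) vs down [ 32.23  31.1  -85.57] F [-0.6  0.9 -0.3] op 0.004 j [-0.26  0.12  1.42  0.66  1.89 -0.37]
```

View pics/s13c.png

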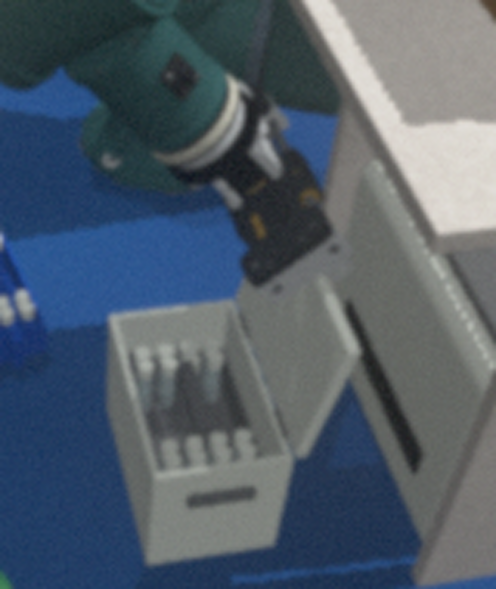

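>>> play_rows([
  [0, [0.8, -0.5, 0], [0, 0, 0]],
  [0, [0.8, -0.5, 0], [0, 0, 0]],
  [0, [0, 0, 0], [0, 0, 0]],
])

```text
time: 17.55
position: [510.9, 118.5, 249.5]
ee_rot: [-0.81, 1.344, -0.495]
ft_force: [-1.2, 0.3, -0.6]
opening: 0.007
```

```bash
python3 - <<'E'
from ik import *
where();shot('scene','s14')
im=cv2.imread('pics/s14.png');cv2.imwrite('pics/s14c.png',cv2.resize(im[60:250,220:380],None,fx=3.1,fy=3.1,interpolation=cv2.INTER_CUBIC)[:600])
E
```

```text
t 17.55 case xyz [  1.3  99.7 249.5] rotcase(deg) vs down [ 32.82  31.14 -84.96] F [-1.2  0.3 -0.6] op 0.007 j [-0.29  0.14  1.4   0.66  1.91 -0.4 ]
```

View pics/s14c.png

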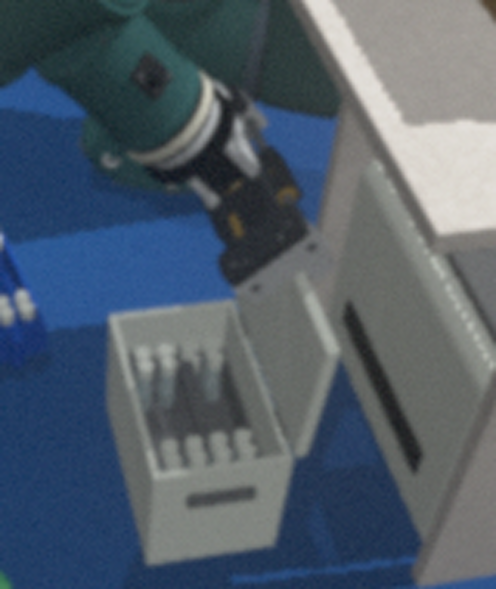

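>>> play_rows([
  [0, [0.9, -0.4, 0], [0, 0, 0]],
  [0, [0.9, -0.4, 0], [0, 0, 0]],
  [0, [0.5, -0.2, 0], [0, 0, 0]],
  [0, [0, 0, 0], [0, 0, 0]],
  [0, [0, 0, 0], [0, 0, 0]],
])

```text
time: 18.1
position: [516.8, 94.5, 241.6]
ee_rot: [-0.809, 1.344, -0.493]
ft_force: [-0.4, 1.0, -0.2]
opening: 0.0
```

```bash
python3 - <<'E'
from ik import *
where();shot('scene','s15')
im=cv2.imread('pics/s15.png');cv2.imwrite('pics/s15c.png',cv2.resize(im[60:250,220:380],None,fx=3.1,fy=3.1,interpolation=cv2.INTER_CUBIC)[:600])
E
```

```text
t 18.1 case xyz [  1.8  75.1 241.6] rotcase(deg) vs down [ 32.91  31.2  -84.88] F [-0.4  1.  -0.2] op 0.0 j [-0.33  0.17  1.38  0.65  1.93 -0.44]
```

View pics/s15c.png

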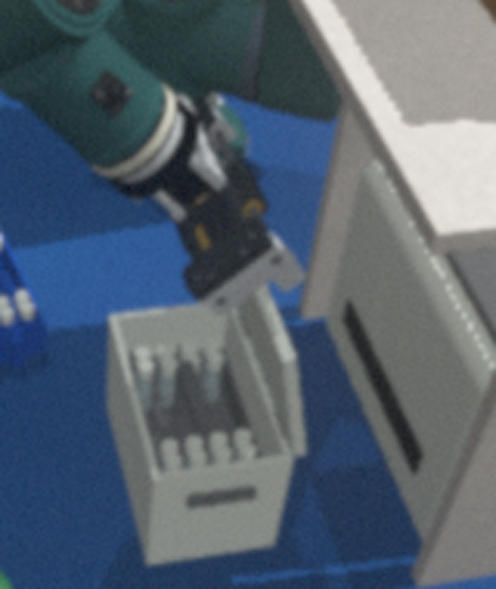

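>>> play_rows([
  [0, [0, 0, 0], [0, 0, 0]],
  [0, [0, 0, 0], [0, 0, 0]],
  [0, [0, 0, 0], [0, 0, 0]],
  [0, [0, 0, 0], [0, 0, 0]],
])

```text
time: 18.55
position: [516.3, 95.2, 240.7]
ee_rot: [-0.81, 1.345, -0.492]
ft_force: [0.0, -0.3, 1.2]
opening: 0.004
```

```bash
python3 - <<'E'
from ik import *
where();shot('scene','s16')
im=cv2.imread('pics/s16.png');cv2.imwrite('pics/s16c.png',cv2.resize(im[60:250,220:380],None,fx=3.1,fy=3.1,interpolation=cv2.INTER_CUBIC)[:600])
E
```

```text
t 18.55 case xyz [  1.5  75.8 240.7] rotcase(deg) vs down [ 32.84  31.29 -84.87] F [ 0.  -0.3  1.2] op 0.004 j [-0.33  0.17  1.39  0.65  1.93 -0.44]
```

View pics/s16c.png

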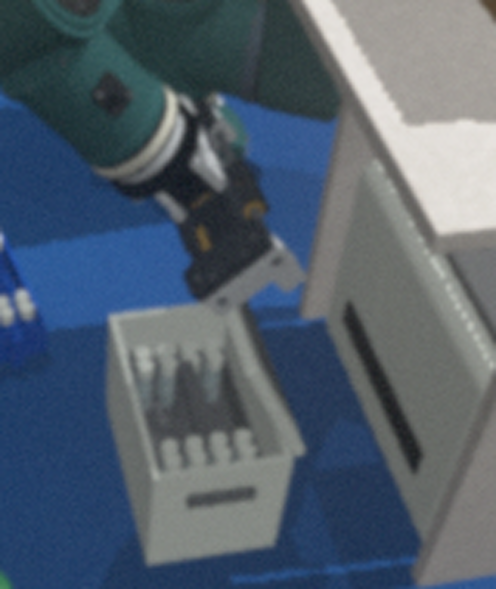

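Falling freely. Keep still until it shuts.

>>> play_rows([
  [0, [0, -0.2, 0], [0, 0, 0]],
  [0, [0, -0.2, 0], [0, 0, 0]],
  [0, [0, -0.2, 0], [0, 0, 0]],
  [0, [0, -0.2, 0], [0, 0, 0]],
  [0, [0, -0.2, 0], [0, 0, 0]],
  [0, [0, -0.2, 0], [0, 0, 0]],
  [0, [0, -0.2, 0], [0, 0, 0]],
  [0, [0, -0.2, 0], [0, 0, 0]],
  [0, [0, 0, 0], [0, 0, 0]],
  [0, [0, 0, 0], [0, 0, 0]],
  [0, [0, 0, 0], [0, 0, 0]],
  [0, [0, 0, 0], [0, 0, 0]],
])

```text
time: 19.8
position: [518.9, 83.8, 254.3]
ee_rot: [-0.81, 1.344, -0.493]
ft_force: [0.0, 0.4, 0.1]
opening: 0.004
```

```bash
python3 - <<'E'
from ik import *
where();shot('scene','s17');
im=cv2.imread('pics/s17.png');cv2.imwrite('pics/s17c.png',cv2.resize(im[60:250,220:380],None,fx=3.1,fy=3.1,interpolation=cv2.INTER_CUBIC)[:600])
plan([(caseP(0,-60,330),hook(50),0)])
E
```

```text
t 19.8 case xyz [  1.4  64.2 254.3] rotcase(deg) vs down [ 32.85  31.22 -84.86] F [0.  0.4 0.1] op 0.004 j [-0.34  0.17  1.35  0.65  1.96 -0.43]
4 rows
[[0, [1.1, -3.47, -0.02], [-0.2, 0.3, -0.3]], [0, [1.11, -3.46, -0.03], [-0.1, 0.3, -0.2]], [0, [1.13, -3.46, -0.02], [-0.2, 0.3, -0.3]], [0, [1.15, -3.45, -0.03], [-0.1, 0.3, -0.2]]]
```

View pics/s17c.png

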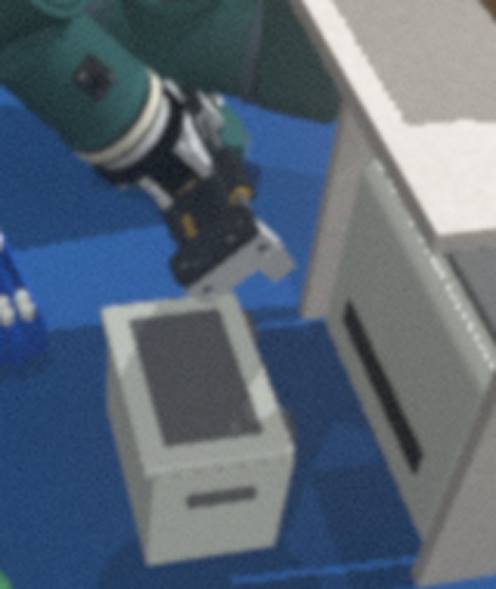

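The lid is shut. I'll retreat and check from clear.

>>> play_rows([
  [0, [0.3, -3, 0], [0, 0, 0]],
  [0, [1, -3.5, 0], [0, 0, 0]],
  [0, [1, -3.5, 0], [0, 0, 0]],
  [0, [1, -3, 0], [0, 0, 0]],
  [0, [0, -0.5, 0], [0, 0, 0]],
  [0, [0, 0, 0], [0, 0, 0]],
  [0, [0, 0, 0], [0, 0, 0]],
])

```text
time: 20.55
position: [542.5, -28.5, 334.6]
ee_rot: [-0.812, 1.347, -0.486]
ft_force: [0.5, 0.1, 1.3]
opening: 0.002
```

```bash
python3 - <<'E'
from ik import *
where();s=shot('scene','s18');t=shot('top','t18')
for n,d in(('scene',s),('top',t)):
    P=cloud(d);q=P-CC;X=q@CX;Y=q@CY;Z=P[...,2]
    m=(abs(X)<90)&(Y>-62)&(Y<55)&(Z>100)&(Z<200);a=np.c_[X[m],Y[m],np.ones(m.sum())];k=np.linalg.lstsq(a,Z[m],rcond=None)[0];print(n,m.sum(),'lid plane deg',np.degrees(k[:2]).round(2),k[2].round(1))
a=load('scene0')['image'].astype(int);b=s['image'].astype(int);
for nm,(u0,u1,v0,v1) in dict(rack=(98,162,222,266),gel=(196,230,230,282),scanner=(270,342,272,308),blue=(192,236,128,176)).items(): print(nm,abs(a-b)[v0:v1,u0:u1].mean().round(1))
E
```

```text
t 20.55 case xyz [-2.000e-01 -5.060e+01  3.346e+02] rotcase(deg) vs down [ 32.76  31.61 -84.72] F [0.5 0.1 1.3] op 0.002 j [-0.49  0.3   1.04  0.67  2.2  -0.44]
scene 2124 lid plane deg [-0.01 -0.08] 142.9
top 4156 lid plane deg [0.05 0.04] 144.1
rack 19.5
gel 14.5
scanner 11.5
blue 17.1
```

View pics/s18.png

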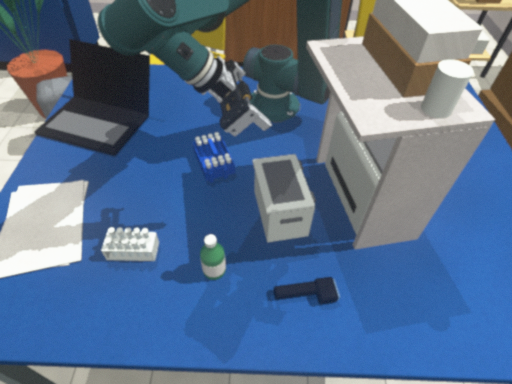

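```bash
python3 - <<'E'
from plant import ctrl
print(ctrl.hand_in())
E
```

```text
the job is handed in; nothing more can be done
None
```

The tray is in the case, turned half a turn and stacked on the ledge posts, and the lid is fully shut. I handed the job in at about 20.6 s, well inside the 54 s limit. The hand-in gave no verdict.

- **Tray:** I gripped the grey tray by its bar and lowered it into the case with the gripper tilted about 2.4° so its body would clear the open lid. At first contact with the posts I eased the tilt to about 1° and released it. Afterwards the wrist camera gave its rim at 87 mm and the top of its bar at 119 mm above the underside. Fully seated should read 88 and 120, so that agrees within the calibration. The vial tops were level to 0.15°.
- **Lid:** I reached over its edge and under the shelf, pushed it past upright with the shut fingers, and let it fall on its own. Both cameras then showed it flat to 0.1°, with its top at 143–144 mm (142 expected).
- **Forces:** The highest reading I saw was about 5 N at the wrist. I only read forces at the end of each move, so brief peaks in between are not ruled out.
- **Bystanders:** In the last picture the gel bottle, tube rack, scanner and blue tray are where they started. My pixel comparison of before and after gave differences of 11–20 grey levels in all four areas. I put that down to camera noise or lighting and did not check it further, so "unmoved" rests on looking at the pictures.
- **Arm:** It ended clear of everything.

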